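# Load the chai-glass warming rack and set its heater switches

### The arm

A 6-joint arm with a two-finger parallel gripper is mounted at the origin on the work surface. World frame = base frame: x ahead of the robot, y to its left, z up, the work surface at z = 0. Lengths are in m, angles in rad, forces in N, time in s.
With the tool pointing down it reaches from about 0.35 to 0.975 m from the base axis. Payload 4.9 kg.
Tool frame: the origin (TCP) lies midway between the tips of the shut fingers; the grasp point (between the pads) lies 19 mm behind it; z points along the fingers, y is the line along which they close (so a half turn about z gives the same grasp; the last joint's range is limited). The gripper opens to 85 mm and grips with 20 to 120 N. Pads are 22 mm wide; open, the fingers measure 114 mm over their backs; the gripper's body (76 mm by 85 mm) begins 54 mm behind the grasp point. The pads swing forward as they close: fully open they stand 13 mm farther back than shut.
Start: joints at [-1.325, 0.053, 1.613, -0, 1.476, -0.119], TCP at [0.223, -0.584, 0.192] pointing down, gripper open.
Joint ranges: [-3.01, 3.01], [-1.01, 2.22], [0.06, 2.58], [-1.02, 4.17], [0.09, 2.62], [-3.14, 3.14]. Speed limits (rad/s): [2.57, 2.57, 3.14, 3.14, 3.14, 3.14].

### API

Orientations are given as a unit quaternion [w, x, y, z].
In Python, from plant import state, grab_frame, camera_info, job_done, spot_in, masks_of, pinpoint gives the robot as it stands.
- The arm moves only by the shell command python3 -m handwheel 'ROWS' [OPENING]. ROWS is JSON, a list that holds one entry, the list of rows, each a list of 6 numbers: the shift along the world's x, y, z in m, then the turn, a rotation vector about the world's x, y, z in degrees. In form: [[[tx, ty, tz, ax, ay, az], ...]]. A call has 1 to 20 rows; each row shifts and turns the commanded pose from where the row before left it; what a row does not reach is not made up. A row lasts 1/12 s, in which the tool goes at most 41.7 mm and 7.16 degrees, less where a joint would pass 70% of its speed; a pose out of reach is approached as far as the arm can. A call is refused whole if a number of a shift passes 0.0417 or a number of a turn 7.16, either way. A call with a gripper value outside its range is refused whole. OPENING is the opening, from 0 (shut) to 1 (fully open), set as the call begins (- or left out, the last holds). The fingers move at their own pace and stop on an object; the grip force is fixed at half the most. Time passes only in rows, so rows that do not move let the fingers close. It gives the time, the measured TCP pose, the force, the opening and the grip force at its end, in the units of the state.
- state(): the state, without advancing time (a new reading comes with each control period).
- grab_frame(name): name is "side" or "top"; returns (picture, depth): 420x560x3 uint8, blue, green, red; 420x560 float32, m along the optical axis (not along the pixel's ray), 0 where there is no reading.
- camera_info(name): a dict with "fx", "fy", "cx", "cy" (pixels), "T" (4x4, takes a point from camera to world coordinates). Camera axes: x right, y up, looking along -z (the intrinsics and any distortion apply to the point x, -y, -z); pixel columns grow to the right and rows downward; lengths in m; the calibration is good to about 2 mm. A picture is of the moment at which its call begins. camera_info takes no time and is no camera call.
- job_done(): hands the job in; it is judged then, once.
Trained networks look in the newest picture that a camera, given by its name, has taken for a name from the list of things; names that differ only in an ending like _2 or _b are one class to them, and where a whole thing is asked for, a point or a joint stands for the part that bears it (a point fixed in the world has none). Each returns a list of dicts, best first, with "conf" (0 to 1); they miss things now and then, are a little off and sometimes report something else, mostly with a low value. They report only what shows in the picture. A call takes as long as a camera call. They do not tell look-alikes from the thing itself.
- spot_in(camera, thing): "box" ([left, top, width, height] in pixels, round what is visible of it).
- masks_of(camera, thing): "region" (420x560 bool, what is visible of it) and "box" ([left, top, width, height] in pixels, round what is visible of it).
- pinpoint(camera, thing): "position" ([column, row] in pixels: a listed point, or the origin of a listed thing).
The state is a dict: "time": time; "joint_pos": joint angles; "joint_vel": joint speeds; "joint_efforts": joint torques, N m; "tool_pos": TCP position; "tool_rot": TCP orientation; "contact_force": force on the tool from outside, world axes, zero at the start; "ft_torque": the same for the moment, N m; "gripper_width": opening from 0.0 (shut) to 1.0 (fully open); "grasp_force": force on a finger pad.
Only numpy, scipy, OpenCV 4.12 (cv2) and the standard library are available. Lean on these libraries where they do the work, as an engineer would, in place of code of your own. Each camera call takes 0.05 s, during which the arm holds its last target. There are 200 camera calls.

### The job

Get the glasses warming for tea: wind the rack's bar right back with the crank, stand every chai glass from the platform upright in the free berths of the rack, filling from the robot's left (berth 1) with no gaps and leaving the yellow jar in the berth where it stands, then wind the bar fully home against the glasses. On the switchboard set the five toggles, counted from the left like the berths, so that exactly the berths holding a glass are on and the rest (the jar's berth and empty ones) are off; do not disturb the kettle.

Things in the scene. Friction and masses are not known exactly. Their poses are not given: they have to be found in the camera images.
- rack: Fixed steel rack; origin on the platform under berth 3; x points away from the robot, y left. Floor 10 mm up, far plate (near face x=+70 mm) 60 mm up. Berth k is centred at y=(3-k)*76 mm, 1 leftmost, 5 next to the crank; fins 22 mm high part them. With the bar right back set glasses at x=+27 mm; the bar then slides them to x=+42 mm against the plate.
- bar (a joint): Slide of the bar along y (its top 60 mm up), m: 0 = fully home (stop), 0.036 = right back towards the robot (stop). Its sprung rubber face (1200 N/m) is at rack x=+20 mm when home and -16 mm when right back; at home it presses the glasses (56 mm wide at that height). Self-locking; 18 mm per crank turn. Starts part-way, too close to load.
- crank (a joint): Crank angle, rad: 0 = bar home, 12.57 (two turns) = bar right back; anticlockwise from above winds it back, clockwise home. Vertical axis at the rack's right end (rack x=-15, y=-262 mm). The knob is 45 mm from it, in the rack frame in the direction of the angle (at 0 on the +x side, away from the robot). Turns lightly, 0.06 N m.
- knob_mid (a point): Middle of the crank's upright black knob, 100 mm above the platform: a free-spinning cylinder 26 mm wide, from 74 to 124 mm up, on a flat steel arm. Hold it from above and carry it round the circle; the gripper's heading need not turn.
- board: White plastic switchboard fixed on the platform at the robot's right: 100 (x) by 250 (y) by 34 mm high, origin at the centre of its underside, x away from the robot, y left. Five small black toggles in a row, toggle k at board x=0, y=(3-k)*42 mm, 1 leftmost; toggle k feeds berth k.
- sw1 (a joint): Toggle 1 from the left, rad: -0.45 = off (leans towards the robot), +0.45 = on (leans away, towards the rack). Falls over to the nearer side by itself once past upright; under 1 N at the tip.
- sw1_tip (a point): Top end of toggle 1, a lever 14 mm wide (y), 8 mm thick, 40 mm long, hinged at the board's top face 34 mm above the platform; z along the lever. The tip swings 17 mm either side of upright.
- sw2 (a joint): Toggle 2 from the left, rad: -0.45 = off (leans towards the robot), +0.45 = on (leans away, towards the rack). Falls over to the nearer side by itself once past upright; under 1 N at the tip.
- sw2_tip (a point): Top end of toggle 2, a lever 14 mm wide (y), 8 mm thick, 40 mm long, hinged at the board's top face 34 mm above the platform; z along the lever. The tip swings 17 mm either side of upright.
- sw3 (a joint): Toggle 3 from the left, rad: -0.45 = off (leans towards the robot), +0.45 = on (leans away, towards the rack). Falls over to the nearer side by itself once past upright; under 1 N at the tip.
- sw3_tip (a point): Top end of toggle 3, a lever 14 mm wide (y), 8 mm thick, 40 mm long, hinged at the board's top face 34 mm above the platform; z along the lever. The tip swings 17 mm either side of upright.
- sw4 (a joint): Toggle 4 from the left, rad: -0.45 = off (leans towards the robot), +0.45 = on (leans away, towards the rack). Falls over to the nearer side by itself once past upright; under 1 N at the tip.
- sw4_tip (a point): Top end of toggle 4, a lever 14 mm wide (y), 8 mm thick, 40 mm long, hinged at the board's top face 34 mm above the platform; z along the lever. The tip swings 17 mm either side of upright.
- sw5 (a joint): Toggle 5 from the left, rad: -0.45 = off (leans towards the robot), +0.45 = on (leans away, towards the rack). Falls over to the nearer side by itself once past upright; under 1 N at the tip.
- sw5_tip (a point): Top end of toggle 5, a lever 14 mm wide (y), 8 mm thick, 40 mm long, hinged at the board's top face 34 mm above the platform; z along the lever. The tip swings 17 mm either side of upright.
- glass1_mid (a point): Centre, 50 mm up, of a clear cutting-chai glass (three or four present, all alike), mouth up: 100 mm tall, 52 mm wide at its thick heavy foot, 60 at the rim, wall 4 mm, 160 g; z along its axis. Starts on the platform at the robot's left. Hold it across the outside near the top; in the rack with the fingers in front and behind (rack x), above plate and bar.
- glass2_mid (a point): Centre, 50 mm up, of a clear cutting-chai glass (three or four present, all alike), mouth up: 100 mm tall, 52 mm wide at its thick heavy foot, 60 at the rim, wall 4 mm, 160 g; z along its axis. Starts on the platform at the robot's left. Hold it across the outside near the top; in the rack with the fingers in front and behind (rack x), above plate and bar.
- glass3_mid (a point): Centre, 50 mm up, of a clear cutting-chai glass (three or four present, all alike), mouth up: 100 mm tall, 52 mm wide at its thick heavy foot, 60 at the rim, wall 4 mm, 160 g; z along its axis. Starts on the platform at the robot's left. Hold it across the outside near the top; in the rack with the fingers in front and behind (rack x), above plate and bar.
- glass4_mid (a point): Centre, 50 mm up, of a clear cutting-chai glass (three or four present, all alike), mouth up: 100 mm tall, 52 mm wide at its thick heavy foot, 60 at the rim, wall 4 mm, 160 g; z along its axis. Starts on the platform at the robot's left. Hold it across the outside near the top; in the rack with the fingers in front and behind (rack x), above plate and bar.
- jar2_mid (a point): Centre of the yellow plastic jar with white snap lid (45 to 47 mm wide, 70 mm tall) standing in berth 2; only one of jar2, jar3, jar4 is present. Narrower than the glasses, so the bar leaves it loose. Leave it there.
- jar3_mid (a point): Centre of the yellow plastic jar with white snap lid (45 to 47 mm wide, 70 mm tall) standing in berth 3; only one of jar2, jar3, jar4 is present. Narrower than the glasses, so the bar leaves it loose. Leave it there.
- jar4_mid (a point): Centre of the yellow plastic jar with white snap lid (45 to 47 mm wide, 70 mm tall) standing in berth 4; only one of jar2, jar3, jar4 is present. Narrower than the glasses, so the bar leaves it loose. Leave it there.
- kettle: Blue electric kettle, 150 mm wide and 200 mm tall, beyond the glasses at the left; origin under its centre. Leave alone.
Not all that is in view belongs to the job. Leave any orange look-alike of the part that bears glass1_mid alone.

How it is judged:
On the way, in this order (a step that is already met when the one before it is completed fails the run):
1. the bar is wound right back, before any loading (value of joint bar above 0.033 m), for 0.2 s.
2. all the glasses stand upright on the floor of the rack's berths, the bar still back (x of glass1_mid in the frame of rack between 0.008 and 0.077 m and x of glass2_mid in the frame of rack between 0.008 and 0.077 m and x of glass3_mid in the frame of rack between 0.008 and 0.077 m and x of glass4_mid in the frame of rack between 0.008 and 0.077 m and y of glass1_mid in the frame of rack between -0.182 and 0.182 m and y of glass2_mid in the frame of rack between -0.182 and 0.182 m and y of glass3_mid in the frame of rack between -0.182 and 0.182 m and y of glass4_mid in the frame of rack between -0.182 and 0.182 m and angle between each of glass1_mid, glass2_mid, glass3_mid, glass4_mid's own z axis and vertical below 0.12 rad and z of each of glass1_mid, glass2_mid, glass3_mid, glass4_mid in the frame of rack below 0.066 m and value of joint bar above 0.025 m), for 0.3 s.
3. the bar is wound fully home with the glasses in the rack (value of joint bar below 0.004 m and x of glass1_mid in the frame of rack between 0.008 and 0.077 m and x of glass2_mid in the frame of rack between 0.008 and 0.077 m and x of glass3_mid in the frame of rack between 0.008 and 0.077 m and x of glass4_mid in the frame of rack between 0.008 and 0.077 m and y of glass1_mid in the frame of rack between -0.182 and 0.182 m and y of glass2_mid in the frame of rack between -0.182 and 0.182 m and y of glass3_mid in the frame of rack between -0.182 and 0.182 m and y of glass4_mid in the frame of rack between -0.182 and 0.182 m and angle between each of glass1_mid, glass2_mid, glass3_mid, glass4_mid's own z axis and vertical below 0.12 rad), for 0.2 s.
At the end, for the whole second after the job is handed in: Bar within 4 mm of home; each glass upright (0.12 rad), at rest on the rack floor, within 20 mm of a berth seat; free berths filled from berth 1, no gap; switches of berths with a glass on (over 0.3 rad), all others off (under -0.3); the jar still upright in its berth (value of joint bar below 0.004 m and angle between each of glass1_mid, glass2_mid, glass3_mid, glass4_mid's own z axis and vertical below 0.12 rad and z of each of glass1_mid, glass2_mid, glass3_mid, glass4_mid in the frame of rack below 0.066 m and (((x of glass1_mid in the frame of rack between 0.0225 and 0.0625 m and y of glass1_mid in the frame of rack between 0.132 and 0.172 m) and z of glass1_mid in the frame of sw1_tip above 0.02 m) or ((x of glass1_mid in the frame of rack between 0.0225 and 0.0625 m and y of glass1_mid in the frame of rack between 0.056 and 0.096 m) and z of glass1_mid in the frame of sw2_tip above 0.02 m) or ((x of glass1_mid in the frame of rack between 0.0225 and 0.0625 m and y of glass1_mid in the frame of rack between -0.02 and 0.02 m) and z of glass1_mid in the frame of sw3_tip above 0.02 m) or ((x of glass1_mid in the frame of rack between 0.0225 and 0.0625 m and y of glass1_mid in the frame of rack between -0.096 and -0.056 m) and z of glass1_mid in the frame of sw4_tip above 0.02 m) or ((x of glass1_mid in the frame of rack between 0.0225 and 0.0625 m and y of glass1_mid in the frame of rack between -0.172 and -0.132 m) and z of glass1_mid in the frame of sw5_tip above 0.02 m)) and (((x of glass2_mid in the frame of rack between 0.0225 and 0.0625 m and y of glass2_mid in the frame of rack between 0.132 and 0.172 m) and z of glass2_mid in the frame of sw1_tip above 0.02 m) or ((x of glass2_mid in the frame of rack between 0.0225 and 0.0625 m and y of glass2_mid in the frame of rack between 0.056 and 0.096 m) and z of glass2_mid in the frame of sw2_tip above 0.02 m) or ((x of glass2_mid in the frame of rack between 0.0225 and 0.0625 m and y of glass2_mid in the frame of rack between -0.02 and 0.02 m) and z of glass2_mid in the frame of sw3_tip above 0.02 m) or ((x of glass2_mid in the frame of rack between 0.0225 and 0.0625 m and y of glass2_mid in the frame of rack between -0.096 and -0.056 m) and z of glass2_mid in the frame of sw4_tip above 0.02 m) or ((x of glass2_mid in the frame of rack between 0.0225 and 0.0625 m and y of glass2_mid in the frame of rack between -0.172 and -0.132 m) and z of glass2_mid in the frame of sw5_tip above 0.02 m)) and (((x of glass3_mid in the frame of rack between 0.0225 and 0.0625 m and y of glass3_mid in the frame of rack between 0.132 and 0.172 m) and z of glass3_mid in the frame of sw1_tip above 0.02 m) or ((x of glass3_mid in the frame of rack between 0.0225 and 0.0625 m and y of glass3_mid in the frame of rack between 0.056 and 0.096 m) and z of glass3_mid in the frame of sw2_tip above 0.02 m) or ((x of glass3_mid in the frame of rack between 0.0225 and 0.0625 m and y of glass3_mid in the frame of rack between -0.02 and 0.02 m) and z of glass3_mid in the frame of sw3_tip above 0.02 m) or ((x of glass3_mid in the frame of rack between 0.0225 and 0.0625 m and y of glass3_mid in the frame of rack between -0.096 and -0.056 m) and z of glass3_mid in the frame of sw4_tip above 0.02 m) or ((x of glass3_mid in the frame of rack between 0.0225 and 0.0625 m and y of glass3_mid in the frame of rack between -0.172 and -0.132 m) and z of glass3_mid in the frame of sw5_tip above 0.02 m)) and (((x of glass4_mid in the frame of rack between 0.0225 and 0.0625 m and y of glass4_mid in the frame of rack between 0.132 and 0.172 m) and z of glass4_mid in the frame of sw1_tip above 0.02 m) or ((x of glass4_mid in the frame of rack between 0.0225 and 0.0625 m and y of glass4_mid in the frame of rack between 0.056 and 0.096 m) and z of glass4_mid in the frame of sw2_tip above 0.02 m) or ((x of glass4_mid in the frame of rack between 0.0225 and 0.0625 m and y of glass4_mid in the frame of rack between -0.02 and 0.02 m) and z of glass4_mid in the frame of sw3_tip above 0.02 m) or ((x of glass4_mid in the frame of rack between 0.0225 and 0.0625 m and y of glass4_mid in the frame of rack between -0.096 and -0.056 m) and z of glass4_mid in the frame of sw4_tip above 0.02 m) or ((x of glass4_mid in the frame of rack between 0.0225 and 0.0625 m and y of glass4_mid in the frame of rack between -0.172 and -0.132 m) and z of glass4_mid in the frame of sw5_tip above 0.02 m)) and (value of joint sw1 below -0.3 rad or (x of glass1_mid in the frame of rack between 0.0225 and 0.0625 m and y of glass1_mid in the frame of rack between 0.132 and 0.172 m) or (x of glass2_mid in the frame of rack between 0.0225 and 0.0625 m and y of glass2_mid in the frame of rack between 0.132 and 0.172 m) or (x of glass3_mid in the frame of rack between 0.0225 and 0.0625 m and y of glass3_mid in the frame of rack between 0.132 and 0.172 m) or (x of glass4_mid in the frame of rack between 0.0225 and 0.0625 m and y of glass4_mid in the frame of rack between 0.132 and 0.172 m)) and (value of joint sw2 below -0.3 rad or (x of glass1_mid in the frame of rack between 0.0225 and 0.0625 m and y of glass1_mid in the frame of rack between 0.056 and 0.096 m) or (x of glass2_mid in the frame of rack between 0.0225 and 0.0625 m and y of glass2_mid in the frame of rack between 0.056 and 0.096 m) or (x of glass3_mid in the frame of rack between 0.0225 and 0.0625 m and y of glass3_mid in the frame of rack between 0.056 and 0.096 m) or (x of glass4_mid in the frame of rack between 0.0225 and 0.0625 m and y of glass4_mid in the frame of rack between 0.056 and 0.096 m)) and (value of joint sw3 below -0.3 rad or (x of glass1_mid in the frame of rack between 0.0225 and 0.0625 m and y of glass1_mid in the frame of rack between -0.02 and 0.02 m) or (x of glass2_mid in the frame of rack between 0.0225 and 0.0625 m and y of glass2_mid in the frame of rack between -0.02 and 0.02 m) or (x of glass3_mid in the frame of rack between 0.0225 and 0.0625 m and y of glass3_mid in the frame of rack between -0.02 and 0.02 m) or (x of glass4_mid in the frame of rack between 0.0225 and 0.0625 m and y of glass4_mid in the frame of rack between -0.02 and 0.02 m)) and (value of joint sw4 below -0.3 rad or (x of glass1_mid in the frame of rack between 0.0225 and 0.0625 m and y of glass1_mid in the frame of rack between -0.096 and -0.056 m) or (x of glass2_mid in the frame of rack between 0.0225 and 0.0625 m and y of glass2_mid in the frame of rack between -0.096 and -0.056 m) or (x of glass3_mid in the frame of rack between 0.0225 and 0.0625 m and y of glass3_mid in the frame of rack between -0.096 and -0.056 m) or (x of glass4_mid in the frame of rack between 0.0225 and 0.0625 m and y of glass4_mid in the frame of rack between -0.096 and -0.056 m)) and (value of joint sw5 below -0.3 rad or (x of glass1_mid in the frame of rack between 0.0225 and 0.0625 m and y of glass1_mid in the frame of rack between -0.172 and -0.132 m) or (x of glass2_mid in the frame of rack between 0.0225 and 0.0625 m and y of glass2_mid in the frame of rack between -0.172 and -0.132 m) or (x of glass3_mid in the frame of rack between 0.0225 and 0.0625 m and y of glass3_mid in the frame of rack between -0.172 and -0.132 m) or (x of glass4_mid in the frame of rack between 0.0225 and 0.0625 m and y of glass4_mid in the frame of rack between -0.172 and -0.132 m)) and (value of joint sw1 above 0.3 rad or value of joint sw1 below -0.3 rad) and (value of joint sw2 above 0.3 rad or value of joint sw2 below -0.3 rad) and (value of joint sw3 above 0.3 rad or value of joint sw3 below -0.3 rad) and (value of joint sw4 above 0.3 rad or value of joint sw4 below -0.3 rad) and (value of joint sw5 above 0.3 rad or value of joint sw5 below -0.3 rad) and value of joint sw1 above 0.3 rad and (value of joint sw3 below -0.3 rad or value of joint sw2 above 0.3 rad or (x of jar2_mid in the frame of rack between 0.0085 and 0.0765 m and y of jar2_mid in the frame of rack between 0.046 and 0.106 m)) and (value of joint sw4 below -0.3 rad or value of joint sw3 above 0.3 rad or (x of jar3_mid in the frame of rack between 0.0085 and 0.0765 m and y of jar3_mid in the frame of rack between -0.03 and 0.03 m)) and (value of joint sw5 below -0.3 rad or value of joint sw4 above 0.3 rad or (x of jar4_mid in the frame of rack between 0.0085 and 0.0765 m and y of jar4_mid in the frame of rack between -0.106 and -0.046 m)) and (value of joint sw4 below -0.3 rad or value of joint sw2 above 0.3 rad or (x of jar2_mid in the frame of rack between 0.0085 and 0.0765 m and y of jar2_mid in the frame of rack between 0.046 and 0.106 m)) and (value of joint sw5 below -0.3 rad or value of joint sw3 above 0.3 rad or (x of jar3_mid in the frame of rack between 0.0085 and 0.0765 m and y of jar3_mid in the frame of rack between -0.03 and 0.03 m)) and x of jar2_mid in the frame of rack between 0.0085 and 0.0765 m and y of jar2_mid in the frame of rack between 0.046 and 0.106 m and angle between each of jar2_mid, jar3_mid, jar4_mid's own z axis and vertical below 0.15 rad and z of each of jar2_mid, jar3_mid, jar4_mid in the frame of rack below 0.052 m and x of jar3_mid in the frame of rack between 0.0085 and 0.0765 m and y of jar3_mid in the frame of rack between -0.03 and 0.03 m and x of jar4_mid in the frame of rack between 0.0085 and 0.0765 m and y of jar4_mid in the frame of rack between -0.106 and -0.046 m); the robot touches nothing.
It fails at once if the kettle is shoved or tipped (distance of kettle from where it was at the start of the episode above 0.03 m or angle between kettle's own z axis and vertical above 0.3 rad).
It fails at once if the yellow jar is taken out of its berth or tipped over ((x of jar2_mid in the frame of rack below -0.0025 m or x of jar2_mid in the frame of rack above 0.0875 m or y of jar2_mid in the frame of rack below 0.031 m or y of jar2_mid in the frame of rack above 0.121 m or angle between jar2_mid's own z axis and vertical above 0.6 rad) or (x of jar3_mid in the frame of rack below -0.0025 m or x of jar3_mid in the frame of rack above 0.0875 m or y of jar3_mid in the frame of rack below -0.045 m or y of jar3_mid in the frame of rack above 0.045 m or angle between jar3_mid's own z axis and vertical above 0.6 rad) or (x of jar4_mid in the frame of rack below -0.0025 m or x of jar4_mid in the frame of rack above 0.0875 m or y of jar4_mid in the frame of rack below -0.121 m or y of jar4_mid in the frame of rack above -0.031 m or angle between jar4_mid's own z axis and vertical above 0.6 rad)).
Of glass1, glass2, glass3, glass4 only 3 to 4 are there at a start; the rules pass over those that are not, and their reading is None.
Of jar2, jar3, jar4 only 1 to 1 are there at a start; the rules pass over those that are not, and their reading is None.
At some moment in a run one of glass1, glass2, glass3, glass4 may be knocked a few centimetres aside while the robot is not near it.
It also fails if it takes over 210 s, if anything falls off the work surface, if the arm or the gripper's body presses on something with over 40 N, if the wrist force passes 120 N, or if a joint passes its speed limit or range.

## Working session

There is one attempt and no reset: what is moved stays moved. The work goes in short steps, Python scripts to look and compute and a shell command to move; the robot and the scene stay as the last step left them, time stands still between calls to the robot, and variables do not carry over. Pictures are saved under pics/ and viewed, at most 14 in all, crops included, and the job is handed in when it is done.

```bash
mkdir -p pics; cat > h.py <<'E'
import numpy as np, cv2
from plant import *
def ray(cam,p):
    i=camera_info(cam);T=np.array(i["T"])
    d=np.array([(p[0]-i["cx"])/i["fx"],-(p[1]-i["cy"])/i["fy"],-1.0])
    return T[:3,3],T[:3,:3]@d
def atz(cam,p,z):
    o,d=ray(cam,p);return o+d*(z-o[2])/d[2]
def dep(cam,p,D):
    o,d=ray(cam,p);return o+d*D[int(round(p[1])),int(round(p[0]))]
def proj(cam,P):
    i=camera_info(cam);T=np.linalg.inv(np.array(i["T"]));q=T[:3,:3]@np.array(P)+T[:3,3]
    return np.array([i["cx"]+i["fx"]*q[0]/-q[2],i["cy"]-i["fy"]*q[1]/-q[2]])
E
python3 - <<'E'
from h import *
for c in("top","side"):
    im,D=grab_frame(c);cv2.imwrite(f"pics/{c}0.png",im);np.save(f"{c}0.npy",D)
    i=camera_info(c);print(c,{k:(np.round(v,3).tolist()) for k,v in i.items()})
    for t in["rack","knob_mid","board","glass1_mid","jar2_mid","sw1_tip","kettle"]:
        r=pinpoint(c,t);print(t,[(np.round(x["position"]).tolist(),round(x["conf"],2)) for x in r][:8])
print(state()["time"],state()["tool_rot"])
E
```

```text
top {'fx': 510.256, 'fy': 510.256, 'cx': 280.44, 'cy': 211.061, 'T': [[0.011, 0.994, -0.112, 0.381], [-1.0, 0.013, 0.016, 0.073], [0.018, 0.111, 0.994, 1.381], [0.0, 0.0, 0.0, 1.0]]}
rack [([232.0, 248.0], 0.34)]
knob_mid [([374.0, 182.0], 0.55), ([153.0, 254.0], 0.35)]
board [([372.0, 252.0], 0.96)]
glass1_mid [([172.0, 293.0], 0.96), ([157.0, 252.0], 0.78)]
jar2_mid [([252.0, 160.0], 0.58)]
sw1_tip [([344.0, 257.0], 0.61)]
kettle [([377.0, 258.0], 0.62), ([144.0, 170.0], 0.58)]
side {'fx': 498.289, 'fy': 498.289, 'cx': 279.427, 'cy': 223.246, 'T': [[-0.814, 0.308, -0.492, -0.181], [-0.58, -0.397, 0.711, 1.074], [0.024, 0.864, 0.502, 0.803], [0.0, 0.0, 0.0, 1.0]]}
rack [([256.0, 233.0], 0.68)]
knob_mid [([307.0, 184.0], 0.56)]
board [([351.0, 226.0], 0.76)]
glass1_mid [([280.0, 305.0], 0.73), ([231.0, 302.0], 0.71)]
jar2_mid [([224.0, 226.0], 0.64)]
sw1_tip [([344.0, 216.0], 0.39)]
kettle [([160.0, 291.0], 0.82)]
0.8 [ 6.13778639e-05  9.83414094e-01  1.81374520e-01 -1.76523616e-05]
```

View pics/top0.png

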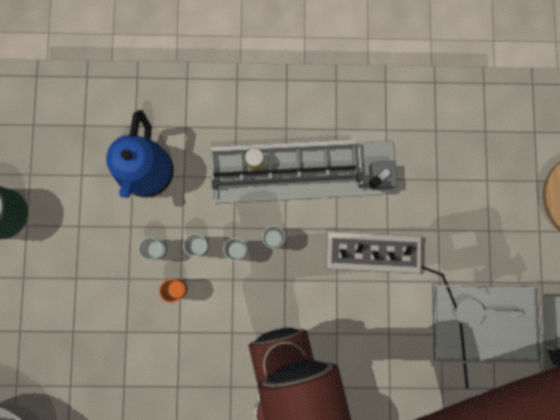

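View pics/side0.png

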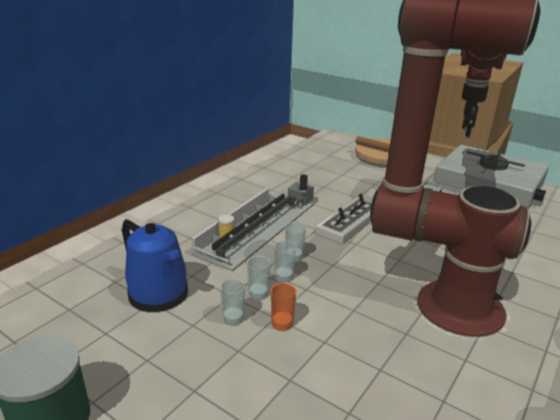

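The top view shows four clear glasses near (153,250), (196,246), (235,250) and (273,237), and the orange decoy at (173,290). The jar is at (253,158), in berth 2, the knob is near (380,178), and the board is near (374,252).

```bash
python3 - <<'E'
from h import *
im=cv2.imread("pics/top0.png");D=np.load("top0.npy")
c=cv2.resize(im[125:275,200:430],None,fx=3.4,fy=3.4,interpolation=cv2.INTER_CUBIC);cv2.imwrite("pics/c1.png",c)
for n,p in dict(table=(300,280),table2=(100,330),farplateL=(216,149),boardtop=(332,240),boardtop2=(418,265),t3=(300,100)).items(): print(n,dep("top",p,D).round(3))
# point cloud of all
i=camera_info("top");v,u=np.mgrid[0:420,0:560];T=np.array(i["T"])
P=np.stack([(u-i["cx"])/i["fx"],-(v-i["cy"])/i["fy"],-np.ones_like(u,float)],-1)*D[...,None]
W=P@T[:3,:3].T+T[:3,3];np.save("W.npy",W)
def rect(m):
    q=W[m][:,:2].astype(np.float32);r=cv2.minAreaRect(q);print(len(q),np.round(r[0],4),np.round(r[1],4),round(r[2],2),W[m][:,2].mean().round(4))
X,Y,Z=W[...,0],W[...,1],W[...,2];ok=D>0
for c in("top",):
  for x in masks_of(c,"rack")[:1]+masks_of(c,"board")[:1]:
    m=x["region"]&ok; print(x["box"],x["conf"]); rect(m)
    print(np.histogram(Z[m],bins=np.arange(-.03,.15,.01))[0])
    if x["box"][0]>300: rect(m&(Z>.028)&(Z<.045))
    else:
      rect(m&(Z>.05)&(Z<.07))
  for t in("glass1_mid","knob_mid","jar2_mid","sw1_tip"):
    for x in masks_of(c,t)[:9]:
      m=x["region"];print(t,round(x["conf"],2),x["box"],np.percentile(Z[m&ok],[50,95]).round(3))
E
```

```text
table [ 0.35  -0.004  0.002]
table2 [ 0.214  0.523 -0.001]
farplateL [0.691 0.222 0.064]
boardtop [ 0.457 -0.086  0.038]
boardtop2 [ 0.394 -0.314  0.034]
t3 [ 0.848 -0.001  0.002]
[211.7, 141.3, 184.8, 66.7] 0.84
10048 [ 0.6492 -0.0112] [0.1615 0.5135] 3.66 0.0281
[   0    0   24 2168 4064  238  428  319 1075 1506   85   28   10   12
    8   81    2]
2581 [ 0.6562 -0.0088] [0.1288 0.4898] 0.8 0.0603
[326.2, 229.6, 144.6, 160.9] 0.64
3940 [ 0.3327 -0.3078] [0.5422 0.2219] 50.32 0.0346
[   0    0   16  212  169   99 2934  315   61   79   55    0    0    0
    0    0    0]
3290 [ 0.4254 -0.1969] [0.2497 0.0999] 87.77 0.0359
glass1_mid 0.85 [139.6, 239.9, 26.7, 22.6] [0.054 0.103]
glass1_mid 0.69 [157.6, 281.7, 28.7, 20.4] [0.051 0.103]
knob_mid 0.69 [366.3, 174.8, 13.7, 12.2] [0.122 0.128]
jar2_mid 0.73 [245.4, 145.5, 18.4, 23.9] [0.08  0.085]
```

View pics/c1.png

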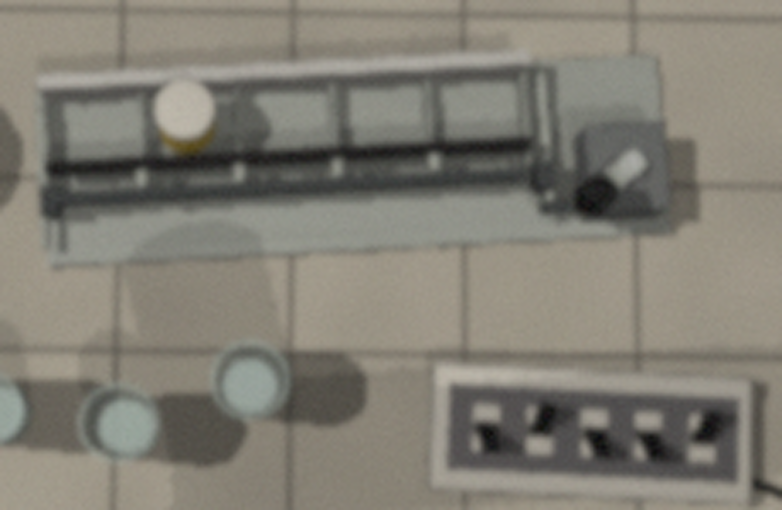

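The crop shows toggles 1, 3 and 4 off and toggles 2 and 5 on. With the jar in berth 2, the glasses go in 1, 3, 4 and 5, so toggles 1 to 4 all need flipping.

```bash
cat >> h.py <<'E'
def full(c): return (200+c[0]/3.4-0.35, 125+c[1]/3.4-0.35)
E
python3 - <<'E'
from h import *
W=np.load("W.npy");D=np.load("top0.npy");X,Y,Z=W[...,0],W[...,1],W[...,2];ok=D>0
im=cv2.imread("pics/top0.png")
m=ok&(Z>.052)&(Z<.07)&(X>.58)&(X<.78)&(Y>-.16)&(Y<.24)
# far plate
for lo,hi,n in((.68,.78,"plate"),(.58,.68,"bar")):
    q=m&(X-.0*Y>lo)&(X<hi);a=np.polyfit(Y[q],X[q],1)
    for _ in range(4):
        r=X-np.polyval(a,Y);q2=q&(abs(r)<.012);a=np.polyfit(Y[q2],X[q2],1)
    print(n,q2.sum(),a.round(4),"yaw",np.degrees(np.arctan(-a[0])).round(2),"Y range",np.percentile(Y[q2],[0.5,99.5]).round(4),"resid pct",np.percentile((X-np.polyval(a,Y))[q2],[2,98]).round(4))
A=atz("top",full((47,90)),.06);B=atz("top",full((527,67)),.06);print("plate near edge",A,B)
for c in((143,176),(239,170),(337,165),(434,158)):print("fin",atz("top",full(c),.022).round(4))
for c in((240,110),(337,110),(434,105)):print("finb",atz("top",full(c),.03).round(4))
print("bar face top edge",atz("top",full((50,163)),.06),atz("top",full((530,138)),.06))
print("knob top",atz("top",full((597,195)),.124),"net mid",atz("top",(374,182),.1),"arm end",atz("top",full((632,160)),.07))
q=ok&(Z>.1)&(Z<.135)&(X>.55)&(X<.7)&(Y<-.15)&(Y>-.3);print("knob cloud",q.sum(),W[q].mean(0).round(4),cv2.minAreaRect(W[q][:,:2].astype(np.float32)))
# glasses: rim points
for g in((153,250),(196,246),(235,250),(273,237),(173,290)):
    v,u=np.mgrid[0:420,0:560]
    q=ok&(abs(u-g[0])<24)&(abs(v-g[1])<20)&(Z>.085)&(Z<.115);e=cv2.minEnclosingCircle(W[q][:,:2].astype(np.float32))
    print("glass",g,q.sum(),W[q].mean(0).round(4),np.round(e[0],4),round(e[1],4))
for t in[(488,437),(545,417),(598,443),(650,445),(710,428)]:print("sw",atz("top",full(t),.065).round(4))
E
```

```text
plate 730 [-0.0677  0.7061] yaw 3.87 Y range [-0.1443  0.2357] resid pct [-0.0059  0.0069]
bar 669 [-0.0412  0.6336] yaw 2.36 Y range [-0.1455  0.228 ] resid pct [-0.0143  0.0089]
plate near edge [0.6857901  0.22937661 0.06      ] [ 0.70982155 -0.14364849  0.06      ]
fin [0.6262 0.1561 0.022 ]
fin [0.6321 0.08   0.022 ]
fin [0.6373 0.0021 0.022 ]
fin [ 0.6441 -0.0752  0.022 ]
finb [0.6789 0.0798 0.03  ]
finb [0.6801 0.0028 0.03  ]
finb [ 0.6853 -0.0743  0.03  ]
bar face top edge [0.62843432 0.2255846  0.06      ] [ 0.65355645 -0.14570162  0.06      ]
knob top [ 0.59839503 -0.18436718  0.124     ] net mid [ 0.60251277 -0.18610877  0.1       ] arm end [ 0.63543627 -0.2227272   0.07      ]
knob cloud 103 [ 0.5998 -0.1859  0.1217] ((0.6013149619102478, -0.18687401711940765), (0.024783894419670105, 0.02515544556081295), 47.55829620361328)
glass (153, 250) 171 [0.4266 0.3788 0.0985] [0.4264 0.3774] 0.03
glass (196, 246) 151 [0.4376 0.2686 0.0987] [0.4365 0.2661] 0.03
glass (235, 250) 133 [0.4277 0.1679 0.0994] [0.427  0.1656] 0.0296
glass (273, 237) 136 [0.462  0.0694 0.0987] [0.4599 0.0691] 0.0298
glass (173, 290) 168 [0.3225 0.3224 0.0984] [0.3225 0.321 ] 0.0298
sw [ 0.4216 -0.1117  0.065 ]
sw [ 0.4372 -0.1552  0.065 ]
sw [ 0.418  -0.1954  0.065 ]
sw [ 0.417 -0.235  0.065]
sw [ 0.4304 -0.2809  0.065 ]
```

```bash
python3 -m handwheel '[[[0.019,0.02,0,0,0,3.64],[0.019,0.02,0,0,0,3.64],[0.019,0.02,0,0,0,3.64],[0.019,0.02,0,0,0,3.64],[0.019,0.02,0,0,0,3.64],[0.019,0.02,0,0,0,3.64],[0.019,0.02,0,0,0,3.64],[0.019,0.02,0,0,0,3.64],[0.019,0.02,0,0,0,3.64],[0.019,0.02,0,0,0,3.64],[0.019,0.02,0,0,0,3.64],[0.019,0.02,0,0,0,3.64],[0.019,0.02,0,0,0,3.64],[0.019,0.02,0,0,0,3.64],[0.019,0.02,0,0,0,3.64],[0.019,0.02,0,0,0,3.64],[0.019,0.02,0,0,0,3.64],[0.019,0.02,0,0,0,3.64],[0.019,0.02,0,0,0,3.64],[0.016,0.018,0,0,0,3.64]]]' 1
```

```text
time: 2.77
tool_pos: [0.6011, -0.1845, 0.192]
tool_rot: [0.0, 0.683, 0.731, 0.0]
contact_force: [-0.1, 0.0, -0.2]
gripper_width: 1.004
grasp_force: 0.0
```

```bash
python3 -m handwheel '[[[-0.001,-0.0015,-0.027,0,0,0],[0,0,-0.03,0,0,0],[0,0,-0.03,0,0,0],[0,0,-0.02,0,0,0],[0,0,0,0,0,0]]]' 1 && python3 -m handwheel '[[[0,0,0,0,0,0],[0,0,0,0,0,0],[0,0,0,0,0,0],[0,0,0,0,0,0],[0,0,0,0,0,0],[0,0,0,0,0,0],[0,0,0,0,0,0],[0,0,0,0,0,0]]]' 0
python3 - <<'E'
from h import *
im,D=grab_frame("top");cv2.imwrite("pics/k1.png",cv2.resize(im[130:280,200:430],None,fx=3,fy=3))
c=np.array([.6301,-.2212]);yaw=np.radians(3.8);p=np.array(state()["tool_pos"][:2])
d=p-c;print(p,np.linalg.norm(d),np.degrees(np.arctan2(d[1],d[0]))-3.8)
th=np.radians(126.8+3.8);
a0=np.arctan2(d[1],d[0]);n=30;angs=a0+np.radians(20)*np.arange(0,31)
P=c+.045*np.stack([np.cos(angs),np.sin(angs)],1)
for r in np.diff(P,axis=0): print(f"[{r[0]:.4f},{r[1]:.4f},0,0,0,0]",end=",")
E
```

```text
time: 3.18
tool_pos: [0.5951, -0.1855, 0.0785]
tool_rot: [-0.005, 0.684, 0.73, -0.002]
contact_force: [-0.8, 0.5, -1.5]
gripper_width: 1.001
grasp_force: 0.0
time: 3.85
tool_pos: [0.599, -0.1874, 0.0852]
tool_rot: [0.0, 0.684, 0.73, 0.0]
contact_force: [-0.3, -0.9, -0.7]
gripper_width: 0.003
grasp_force: 0.0
[ 0.59897372 -0.1873698 ] 0.0459709457019662 128.8163482381465
[-0.0095,-0.0124,0,0,0,0],[-0.0047,-0.0149,0,0,0,0],[0.0007,-0.0156,0,0,0,0],[0.0060,-0.0144,0,0,0,0],[0.0106,-0.0115,0,0,0,0],[0.0139,-0.0072,0,0,0,0],[0.0155,-0.0020,0,0,0,0],[0.0153,0.0034,0,0,0,0],[0.0132,0.0084,0,0,0,0],[0.0095,0.0124,0,0,0,0],[0.0047,0.0149,0,0,0,0],[-0.0007,0.0156,0,0,0,0],[-0.0060,0.0144,0,0,0,0],[-0.0106,0.0115,0,0,0,0],[-0.0139,0.0072,0,0,0,0],[-0.0155,0.0020,0,0,0,0],[-0.0153,-0.0034,0,0,0,0],[-0.0132,-0.0084,0,0,0,0],[-0.0095,-0.0124,0,0,0,0],[-0.0047,-0.0149,0,0,0,0],[0.0007,-0.0156,0,0,0,0],[0.0060,-0.0144,0,0,0,0],[0.0106,-0.0115,0,0,0,0],[0.0139,-0.0072,0,0,0,0],[0.0155,-0.0020,0,0,0,0],[0.0153,0.0034,0,0,0,0],[0.0132,0.0084,0,0,0,0],[0.0095,0.0124,0,0,0,0],[0.0047,0.0149,0,0,0,0],[-0.0007,0.0156,0,0,0,0],
```

```bash
python3 - <<'E'
from h import *
im,D=grab_frame("side");cv2.imwrite("pics/k2.png",cv2.resize(im[120:260,200:400],None,fx=4,fy=4))
E
```

```text
(no output)
```

View pics/k2.png

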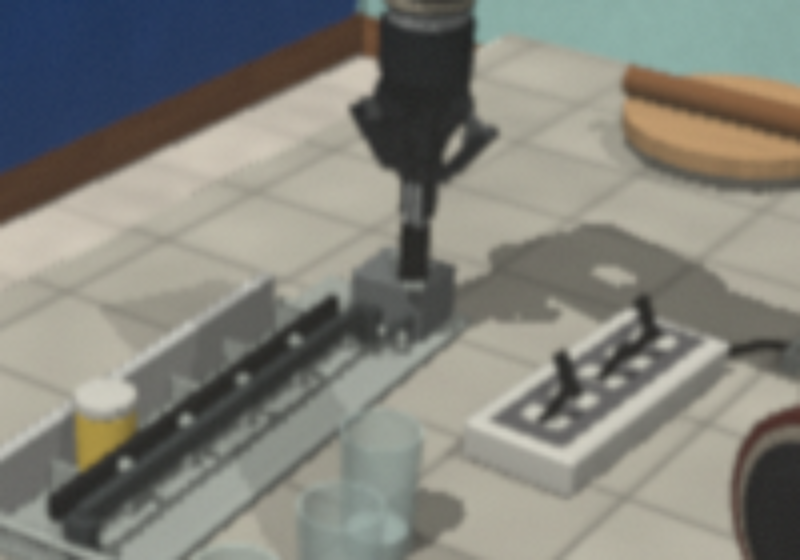

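View pics/k1.png

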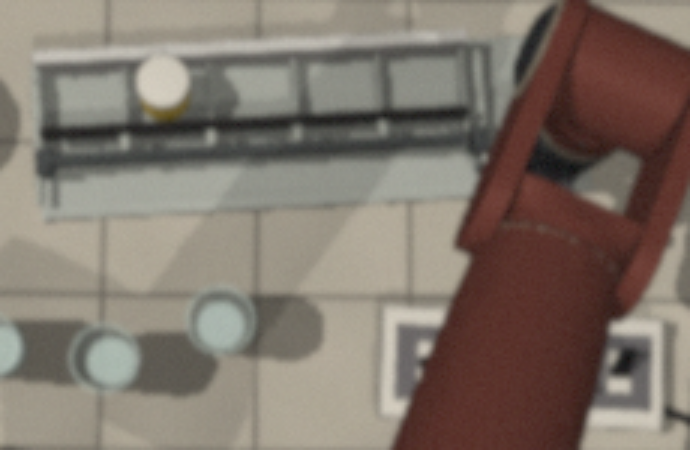

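The gripper shut with nothing between the fingers at side pixel (303,185). I'll lift and look again.

```bash
python3 -m handwheel '[[[0,0,0.03,0,0,0],[0,0,0.03,0,0,0],[0,0,0.03,0,0,0],[-0.03,0,0.03,0,0,0],[-0.04,0,0.03,0,0,0],[-0.04,0,0,0,0,0],[-0.04,0,0,0,0,0],[-0.04,0,0,0,0,0],[-0.04,0,0,0,0,0],[-0.0,0,0,0,0,0]]]' 1
python3 - <<'E'
from h import *
print("old side net",atz("side",(307,184),.1).round(4))
im,D=grab_frame("side");cv2.imwrite("pics/k3.png",cv2.resize(im[120:260,200:400],None,fx=4,fy=4))
for r in pinpoint("side","knob_mid"):print(r,atz("side",r["position"],.1).round(4))
im,D=grab_frame("top");cv2.imwrite("pics/k4.png",im)
for r in pinpoint("top","knob_mid"):print(r,atz("top",r["position"],.1).round(4))
i=camera_info("top");v,u=np.mgrid[0:420,0:560];T=np.array(i["T"])
P=np.stack([(u-i["cx"])/i["fx"],-(v-i["cy"])/i["fy"],-np.ones_like(u,float)],-1)*D[...,None]
W=P@T[:3,:3].T+T[:3,3];X,Y,Z=[W[...,k] for k in range(3)]
q=(D>0)&(Z>.1)&(Z<.135)&(X>.55)&(X<.71)&(Y<-.13)&(Y>-.32);print(q.sum(),W[q].mean(0),cv2.minAreaRect(W[q][:,:2].astype(np.float32)))
E
```

```text
time: 4.78
tool_pos: [0.3714, -0.1866, 0.2289]
tool_rot: [0.0, 0.685, 0.729, -0.001]
contact_force: [1.5, -0.1, -1.0]
gripper_width: 1.002
grasp_force: 0.0
old side net [ 0.584 -0.184  0.1  ]
{'position': [306.0, 183.0], 'conf': 0.41} [ 0.5907 -0.1883  0.1   ]
{'position': [373.9, 180.9], 'conf': 0.61} [ 0.6054 -0.1859  0.1   ]
105 [ 0.59974415 -0.18578759  0.12158701] ((0.6009700298309326, -0.18732950091362), (0.025146503001451492, 0.025718331336975098), 60.328704833984375)
```

View pics/k3.png

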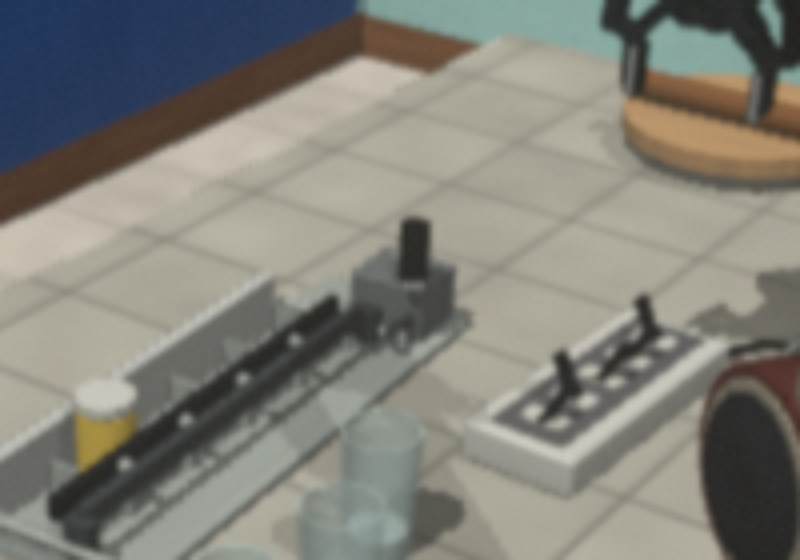

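The knob hasn't moved: side view (304,182). I'll check the gripper pose against the cameras.

```bash
python3 - <<'E'
from h import *
s=state();p=np.array(s["tool_pos"]);print(p,s["gripper_width"])
for sg in(-1,1):
  q=p+np.array([sg*.0425,sg*.003,.013]);print("tip side px",proj("side",q).round(1),"crop",((proj("side",q)-[200,120])*4).round(0),"top",proj("top",q).round(1))
for z in(.074,.124):print("knob",z,((proj("side",(.600,-.1865,z))-[200,120])*4).round(0), proj("top",(.600,-.1865,z)).round(1))
print("TCP at close",((proj("side",(.599,-.1874,.0852))-[200,120])*4).round(0))
im,D=grab_frame("side")
for c in((413,240),(413,260),(415,222)):
  print(dep("side",(200+c[0]/4,120+c[1]/4),D).round(4))
m=[(u,v) for u,v in((int(200+635/4),int(120+85/4)),(int(200+762/4),int(120+110/4)))]
for t in m: print("finger",t,dep("side",t,D).round(4))
E
```

```text
[ 0.37671644 -0.18754754  0.22974166] 1.002968870919899
tip side px [383.9 161.8] crop [735. 167.] top [390.  290.8]
tip side px [356.6 155.3] crop [626. 141.] top [386.8 252.3]
knob 0.074 [412. 278.] [372.2 184.6]
knob 0.124 [415. 223.] [376.1 181.4]
TCP at close [414. 266.]
[ 0.5954 -0.178   0.1132]
[ 0.5966 -0.1816  0.0935]
[ 0.5982 -0.1841  0.1263]
finger (358, 141) [ 0.4205 -0.1863  0.2864]
finger (390, 147) [ 0.3236 -0.1942  0.2894]
```

View pics/k4.png

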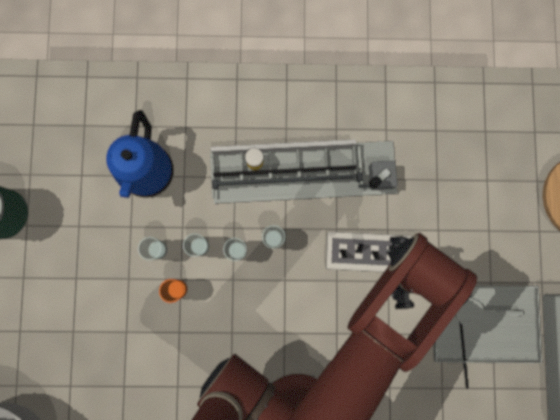

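```bash
cat >> h.py <<'E'
def cloud(cam,D):
    i=camera_info(cam);v,u=np.mgrid[0:420,0:560];T=np.array(i["T"])
    P=np.stack([(u-i["cx"])/i["fx"],-(v-i["cy"])/i["fy"],-np.ones_like(u,float)],-1)*D[...,None]
    W=P@T[:3,:3].T+T[:3,3];W[D<=0]=np.nan;return W
E
python3 - <<'E'
from h import *
im,D=grab_frame("side");W=cloud("side",D);X,Y,Z=[W[...,k] for k in range(3)]
q=(X>.27)&(X<.48)&(Y>-.26)&(Y<-.12)&(Z>.15)&(Z<.42)
P=W[q];print(len(P))
for a in np.arange(.2,.42,.01):
    s=P[(P[:,2]>=a)&(P[:,2]<a+.01)]
    if len(s):
        l=s[s[:,0]<.37];r=s[s[:,0]>=.37]
        print(a.round(2),len(l),len(r),[(k.mean(0).round(3).tolist(),np.percentile(k[:,0],[5,95]).round(3).tolist()) for k in(l,r) if len(k)])
print(state()["tool_pos"],state()["joint_pos"])
E
```

```text
1334
0.28 9 10 [([0.328, -0.184, 0.288], [0.323, 0.333]), ([0.422, -0.182, 0.286], [0.419, 0.428])]
0.29 21 23 [([0.327, -0.183, 0.296], [0.321, 0.333]), ([0.424, -0.178, 0.295], [0.418, 0.431])]
0.3 20 23 [([0.326, -0.183, 0.305], [0.321, 0.332]), ([0.423, -0.18, 0.305], [0.418, 0.43])]
0.31 24 23 [([0.327, -0.184, 0.315], [0.321, 0.334]), ([0.424, -0.18, 0.315], [0.419, 0.432])]
0.32 21 21 [([0.324, -0.182, 0.326], [0.316, 0.333]), ([0.427, -0.176, 0.325], [0.419, 0.439])]
0.33 66 49 [([0.321, -0.185, 0.335], [0.304, 0.339]), ([0.433, -0.175, 0.335], [0.417, 0.447])]
0.34 85 61 [([0.331, -0.184, 0.345], [0.305, 0.365]), ([0.413, -0.175, 0.345], [0.374, 0.448])]
0.35 69 74 [([0.338, -0.181, 0.355], [0.306, 0.367]), ([0.406, -0.174, 0.355], [0.374, 0.444])]
0.36 68 62 [([0.335, -0.179, 0.365], [0.306, 0.363]), ([0.405, -0.173, 0.365], [0.377, 0.442])]
0.37 90 98 [([0.336, -0.18, 0.375], [0.308, 0.365]), ([0.408, -0.175, 0.375], [0.376, 0.442])]
0.38 88 81 [([0.338, -0.183, 0.384], [0.31, 0.367]), ([0.408, -0.176, 0.385], [0.374, 0.44])]
0.39 33 11 [([0.349, -0.174, 0.395], [0.34, 0.363]), ([0.39, -0.159, 0.397], [0.372, 0.413])]
0.4 63 41 [([0.352, -0.165, 0.405], [0.34, 0.367]), ([0.388, -0.154, 0.405], [0.371, 0.407])]
0.41 62 38 [([0.352, -0.164, 0.415], [0.34, 0.368]), ([0.386, -0.153, 0.415], [0.372, 0.404])]
[ 0.37702159 -0.18742482  0.22945765] [-6.38571953e-01 -4.86021934e-01  2.00936996e+00  9.77945062e-05
  1.61866153e+00 -7.04021135e-01]
```

The depth images show the fingertips about 39 mm higher than reported: open tips at 0.281, where the reading implies 0.243. That also explains the fingers closing on top of the knob. I'll target reported z = real z − 0.039.

```bash
python3 -m handwheel '[[[0.03,0,0,0,0,0],[0.03,0,0,0,0,0],[0.03,0,0,0,0,0],[0.03,0,0,0,0,0],[0.03,0,0,0,0,0],[0.03,0,0,0,0,0],[0.03,0,-0.01,0,0,0],[0.014,0,-0.02,0,0,0],[0,0,-0.03,0,0,0],[0,0,-0.03,0,0,0],[0,0,-0.03,0,0,0],[0,0,-0.03,0,0,0],[0,0,-0.02,0,0,0],[0,0,-0.013,0,0,0],[0,0,0,0,0,0],[0,0,0,0,0,0]]]' 1 && python3 -m handwheel '[[[0,0,0,0,0,0],[0,0,0,0,0,0],[0,0,0,0,0,0],[0,0,0,0,0,0],[0,0,0,0,0,0],[0,0,0,0,0,0],[0,0,0,0,0,0]]]' 0
```

```text
time: 6.42
tool_pos: [0.6005, -0.187, 0.0457]
tool_rot: [-0.001, 0.684, 0.73, -0.0]
contact_force: [0.6, -0.5, 0.0]
gripper_width: 1.0
grasp_force: 0.0
time: 7.0
tool_pos: [0.6008, -0.1877, 0.0476]
tool_rot: [0.001, 0.684, 0.73, 0.0]
contact_force: [-0.9, 0.4, 4.5]
gripper_width: 0.291
grasp_force: 58.7
```

```bash
python3 -m handwheel '[[[-0.0095,-0.0124,0,0,0,0],[-0.0047,-0.0149,0,0,0,0],[0.0007,-0.0156,0,0,0,0],[0.0060,-0.0144,0,0,0,0],[0.0106,-0.0115,0,0,0,0],[0.0139,-0.0072,0,0,0,0]]]' 0; python3 -c "
from plant import state
s=state();print(s['tool_pos'],s['contact_force'],s['ft_torque'])"
```

```text
time: 7.5
tool_pos: [0.6175, -0.2643, 0.0475]
tool_rot: [-0.0, 0.684, 0.729, 0.001]
contact_force: [-0.3, 6.6, 5.3]
gripper_width: 0.289
grasp_force: 59.9
[ 0.61750359 -0.2642544   0.04752638] [-0.26908248  6.56595348  5.2750172 ] [ 1.24580077  0.00836661 -0.02085998]
```

```bash
python3 -m handwheel '[[[0.0155,-0.0020,0,0,0,0],[0.0153,0.0034,0,0,0,0],[0.0132,0.0084,0,0,0,0],[0.0095,0.0124,0,0,0,0],[0.0047,0.0149,0,0,0,0],[-0.0007,0.0156,0,0,0,0],[-0.0060,0.0144,0,0,0,0],[-0.0106,0.0115,0,0,0,0],[-0.0139,0.0072,0,0,0,0],[-0.0155,0.0020,0,0,0,0],[-0.0153,-0.0034,0,0,0,0],[-0.0132,-0.0084,0,0,0,0],[-0.0095,-0.0124,0,0,0,0],[-0.0047,-0.0149,0,0,0,0],[0.0007,-0.0156,0,0,0,0],[0.0060,-0.0144,0,0,0,0],[0.0106,-0.0115,0,0,0,0],[0.0139,-0.0072,0,0,0,0]]]' 0 && python3 -m handwheel '[[[0.0155,-0.0020,0,0,0,0],[0.0153,0.0034,0,0,0,0],[0.0132,0.0084,0,0,0,0],[0.0095,0.0124,0,0,0,0],[0.0047,0.0149,0,0,0,0],[0.0004,0.004,0,0,0,0],[0,0,0,0,0,0],[0,0,0,0,0,0],[0,0,0,0,0,0]]]' 0;  python3 - <<'E'
from h import *
im,D=grab_frame("top");cv2.imwrite("pics/b1.png",cv2.resize(im[125:275,200:430],None,fx=3.4,fy=3.4,interpolation=cv2.INTER_CUBIC))
d=np.array(state()["tool_pos"][:2])-[.6301,-.2212];print(np.linalg.norm(d),np.degrees(np.arctan2(d[1],d[0]))-3.8)
E
```

```text
time: 9.0
tool_pos: [0.6178, -0.2644, 0.0474]
tool_rot: [-0.001, 0.685, 0.729, 0.001]
contact_force: [1.1, 9.2, 8.6]
gripper_width: 0.293
grasp_force: 60.3
time: 9.75
tool_pos: [0.676, -0.2235, 0.0476]
tool_rot: [-0.0, 0.684, 0.729, -0.0]
contact_force: [-2.1, 1.6, 7.6]
gripper_width: 0.289
grasp_force: 60.8
0.045903385452019406 -6.743170728491847
```

View pics/b1.png

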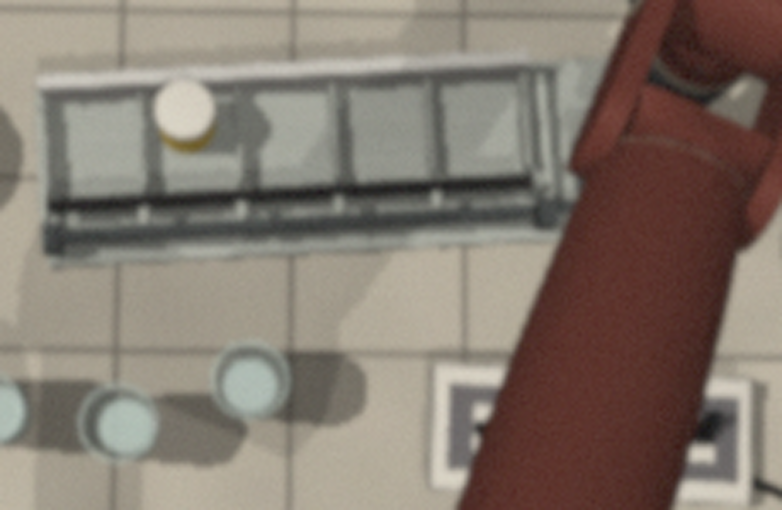

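```bash
python3 -m handwheel '[[[0,0,0,0,0,0],[0,0,0,0,0,0],[0,0,0,0,0,0],[0,0,0,0,0,0],[0,0,0.03,0,0,0],[0,0,0.03,0,0,0],[0,0,0.03,0,0,0],[0,0,0.03,0,0,0]]]' 1 && python3 -m handwheel '[[[-0.018,0.0244,0,0,0,0],[-0.018,0.0244,0,0,0,0],[-0.018,0.0244,0,0,0,0],[-0.018,0.0244,0,0,0,0],[-0.018,0.0244,0,0,0,0],[-0.018,0.0244,0,0,0,0],[-0.018,0.0244,0,0,0,0],[-0.018,0.0244,0,0,0,0],[-0.018,0.0244,0,0,0,0],[-0.018,0.0244,0,0,0,0],[-0.018,0.0244,0,0,0,0],[-0.018,0.0244,0,0,0,0],[0,0,0,0,0,0],[0,0,0,0,0,0]]]' 1; cat > look.py <<'E'
from h import *
# rims of glasses seen from both cameras
for c in("top","side"):
    im,D=grab_frame(c);W=cloud(c,D);Z=W[...,2]
    hsv=cv2.cvtColor(im,cv2.COLOR_BGR2HSV)
    m=(Z>.088)&(Z<.112)&(W[...,0]>.25)&(W[...,0]<.56)&(W[...,1]>-.05)&(W[...,1]<.5)
    n,l,st,_=cv2.connectedComponentsWithStats(m.astype(np.uint8))
    for k in range(1,n):
        if st[k,4]>25:
            P=W[l==k][:,:2].astype(np.float32);e=cv2.minEnclosingCircle(P)
            print(c,st[k,4],np.round(e[0],4),round(e[1],4),"sat",int(hsv[...,1][l==k].mean()))
print(np.round(state()["tool_pos"],4))
E
python3 look.py
```

```text
time: 10.47
tool_pos: [0.6753, -0.2222, 0.1668]
tool_rot: [-0.001, 0.684, 0.73, -0.0]
contact_force: [0.2, 1.2, -0.9]
gripper_width: 1.002
grasp_force: 0.0
time: 11.63
tool_pos: [0.4592, 0.0713, 0.1662]
tool_rot: [0.0, 0.683, 0.73, -0.0]
contact_force: [-0.9, -0.4, 0.1]
gripper_width: 1.002
grasp_force: 0.0
top 142 [0.4362 0.2661] 0.03 sat 17
top 158 [0.4261 0.3779] 0.03 sat 17
top 83 [0.4264 0.1675] 0.0292 sat 18
top 155 [0.3222 0.3219] 0.0304 sat 159
side 187 [0.4869 0.0681] 0.0347 sat 17
side 208 [0.4256 0.1658] 0.0331 sat 20
side 236 [0.4362 0.2662] 0.0327 sat 16
side 265 [0.4289 0.3799] 0.0325 sat 16
side 269 [0.3241 0.3235] 0.0322 sat 162
[0.4601 0.0701 0.1663]
```

Glass D has been knocked to (0.486, 0.068). I'll pick it from there.

```bash
python3 -m handwheel '[[[0.013,-0.001,0,0,0,0],[0.013,-0.001,0,0,0,0],[0,0,-0.025,0,0,0],[0,0,-0.03,0,0,0],[0,0,-0.03,0,0,0],[0,0,-0.03,0,0,0],[0,0,-0.02,0,0,0],[0,0,-0.012,0,0,0],[0,0,0,0,0,0],[0,0,0,0,0,0]]]' 1 && python3 -m handwheel '[[[0,0,0,0,0,0],[0,0,0,0,0,0],[0,0,0,0,0,0],[0,0,0,0,0,0],[0,0,0,0,0,0],[0,0,0,0,0,0]]]' 0
```

```text
time: 12.57
tool_pos: [0.4862, 0.0679, 0.0194]
tool_rot: [-0.0, 0.684, 0.729, -0.0]
contact_force: [0.6, 0.1, 0.3]
gripper_width: 0.996
grasp_force: 0.0
time: 13.07
tool_pos: [0.4881, 0.0685, 0.022]
tool_rot: [0.002, 0.684, 0.73, 0.002]
contact_force: [0.1, -0.6, 6.6]
gripper_width: 0.687
grasp_force: 63.8
```

```bash
python3 -m handwheel '[[[0,0,0.03,0,0,0],[0,0,0.03,0,0,0],[0,0,0.04,0,0,0],[0,0,0.04,0,0,0],[0.0178,-0.0177,0.02,0,0,0],[0.0178,-0.0177,0,0,0,0],[0.0178,-0.0177,0,0,0,0],[0.0178,-0.0177,0,0,0,0],[0.0178,-0.0177,0,0,0,0],[0.0178,-0.0177,0,0,0,0],[0.0178,-0.0177,0,0,0,0],[0.0178,-0.0177,0,0,0,0],[0.0178,-0.0177,0,0,0,0],[0.0178,-0.0177,0,0,0,0],[0,0,0,0,0,0],[0,0,0,0,0,0],[0,0,0,0,0,0]]]' 0; python3 - <<'E'
from h import *
im,D=grab_frame("side");cv2.imwrite("pics/g5.png",cv2.resize(im[110:270,180:380],None,fx=4,fy=3.7))
W=cloud("side",D);q=(W[...,0]>.55)&(W[...,1]>-.25)&(W[...,1]<-.02)&(W[...,2]>.13)&(W[...,2]<.3)
print(np.nanpercentile(W[q][:,2],[0.5,2,5]))
print(state()["tool_pos"])
E
```

```text
time: 14.48
tool_pos: [0.6631, -0.1079, 0.1789]
tool_rot: [-0.001, 0.684, 0.73, -0.0]
contact_force: [0.2, -0.6, -2.4]
gripper_width: 0.69
grasp_force: 65.7
[0.13099793 0.13578379 0.14438856]
[ 0.66308379 -0.10763892  0.17911907]
```

View pics/g5.png

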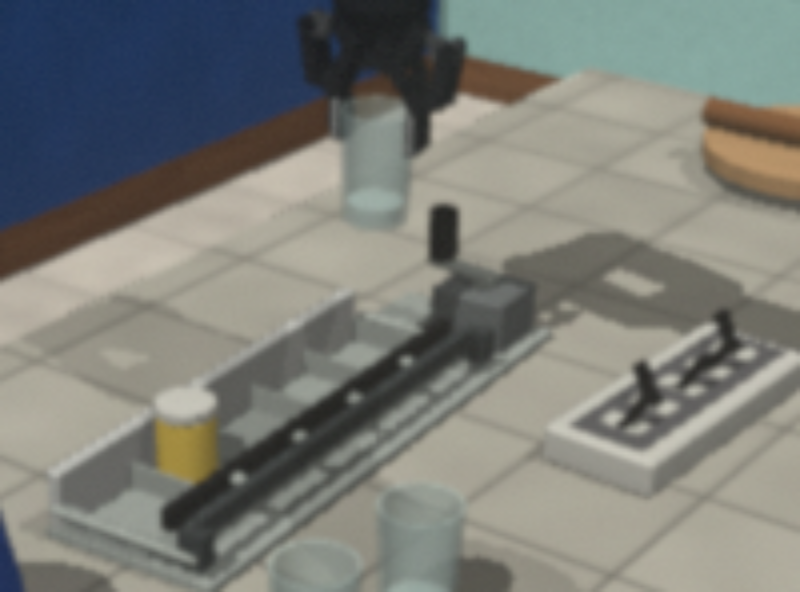

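The glass is held upright and clear above berth 5, at about (375,160) in the crop. Lowering it now.

```bash
python3 -m handwheel '[[[0.001,-0.0005,-0.03,0,0,0],[0,0,-0.03,0,0,0],[0,0,-0.03,0,0,0],[0,0,-0.025,0,0,0],[0,0,-0.015,0,0,0],[0,0,-0.01,0,0,0],[0,0,-0.008,0,0,0],[0,0,0,0,0,0],[0,0,0,0,0,0],[0,0,0,0,0,0]]]' 0;  python3 -c "
from plant import state
s=state();print(s['tool_pos'],s['contact_force'])"
```

```text
time: 15.37
tool_pos: [0.666, -0.1091, 0.0331]
tool_rot: [0.001, 0.684, 0.73, 0.001]
contact_force: [0.5, -0.5, -2.6]
gripper_width: 0.689
grasp_force: 65.7
[ 0.66597405 -0.10913888  0.03305005] [ 0.54620925 -0.4705606  -2.63324679]
```

```bash
python3 -m handwheel '[[[0,0,0,0,0,0],[0,0,0,0,0,0],[0,0,0,0,0,0],[0,0,0,0,0,0],[0,0,0.02,0,0,0],[0,0,0.03,0,0,0],[0,0,0.04,0,0,0],[-0.01,0.01,0.04,0,0,0],[-0.02,0.02,0,0,0,0],[-0.02,0.02,0,0,0,0],[-0.02,0.02,0,0,0,0],[-0.02,0.02,0,0,0,0],[-0.02,0.03,0,0,0,0],[-0.03,0.03,0,0,0,0],[-0.03,0.03,0,0,0,0],[-0.03,0.03,0,0,0,0],[-0.03,0.03,0,0,0,0],[-0.01,0.035,0,0,0,0],[0,0,0,0,0,0],[0,0,0,0,0,0]]]' 1; python3 look.py;  python3 - <<'E'
from h import *
im,D=grab_frame("side");W=cloud("side",D);m=(W[...,2]>.095)&(W[...,2]<.125)&(W[...,0]>.58)&(W[...,1]>-.17)&(W[...,1]<.24)
P=W[m];print(len(P),P.min(0),P.max(0),P.mean(0))
E
```

```text
time: 17.03
tool_pos: [0.4266, 0.165, 0.1611]
tool_rot: [0.001, 0.682, 0.731, 0.0]
contact_force: [0.1, -0.2, 0.8]
gripper_width: 0.998
grasp_force: 0.0
top 164 [0.4269 0.3777] 0.0302 sat 18
top 154 [0.3224 0.3217] 0.0301 sat 159
side 208 [0.4265 0.1662] 0.033 sat 16
side 231 [0.4366 0.2684] 0.0323 sat 16
side 263 [0.427  0.3777] 0.0324 sat 16
side 278 [0.3243 0.3236] 0.0325 sat 162
[0.4275 0.1633 0.161 ]
196 [ 0.63623737 -0.16966677  0.09521144] [ 2.2348956  -0.05702626  0.12488807] [ 1.85327652 -0.11161633  0.10881483]
```

```bash
python3 -m handwheel '[[[-0.001,0.002,-0.022,0,0,0],[0,0,-0.03,0,0,0],[0,0,-0.03,0,0,0],[0,0,-0.03,0,0,0],[0,0,-0.02,0,0,0],[0,0,-0.01,0,0,0],[0,0,0,0,0,0],[0,0,0,0,0,0]]]' 1 && python3 -m handwheel '[[[0,0,0,0,0,0],[0,0,0,0,0,0],[0,0,0,0,0,0],[0,0,0,0,0,0],[0,0,0,0,0,0],[0,0,0,0,0,0]]]' 0 &&  python3 -c "
from plant import state
s=state();print(s['tool_pos'],s['contact_force'])"
```

```text
time: 17.85
tool_pos: [0.4268, 0.165, 0.019]
tool_rot: [-0.0, 0.684, 0.729, -0.0]
contact_force: [0.5, 0.2, 1.0]
gripper_width: 1.0
grasp_force: 0.0
time: 18.35
tool_pos: [0.4279, 0.166, 0.0212]
tool_rot: [0.001, 0.684, 0.73, 0.001]
contact_force: [-1.2, -1.2, 6.1]
gripper_width: 0.686
grasp_force: 63.6
[0.4279104  0.16601071 0.02123467] [-1.23463477 -1.19485122  6.06966539]
```

```bash
python3 -m handwheel '[[[0,0,0.03,0,0,0],[0,0,0.03,0,0,0],[0,0,0.04,0,0,0],[0,0,0.04,0,0,0],[0.0194,-0.0165,0.02,0,0,0],[0.0194,-0.0165,0,0,0,0],[0.0194,-0.0165,0,0,0,0],[0.0194,-0.0165,0,0,0,0],[0.0194,-0.0165,0,0,0,0],[0.0194,-0.0165,0,0,0,0],[0.0194,-0.0165,0,0,0,0],[0.0194,-0.0165,0,0,0,0],[0.0194,-0.0165,0,0,0,0],[0.0194,-0.0165,0,0,0,0],[0.0194,-0.0165,0,0,0,0],[0.0194,-0.0165,0,0,0,0],[0,0,0,0,0,0],[0,0,0,0,0,0],[0,0,0,0,0,0]]]' 0 && python3 -m handwheel '[[[0,0,-0.03,0,0,0],[0,0,-0.03,0,0,0],[0,0,-0.03,0,0,0],[0,0,-0.025,0,0,0],[0,0,-0.015,0,0,0],[0,0,-0.01,0,0,0],[0,0,-0.0095,0,0,0],[0,0,0,0,0,0],[0,0,0,0,0,0],[0,0,0,0,0,0]]]' 0
```

```text
time: 19.93
tool_pos: [0.6585, -0.0319, 0.1788]
tool_rot: [-0.0, 0.684, 0.73, 0.0]
contact_force: [-0.7, -0.1, -2.0]
gripper_width: 0.691
grasp_force: 65.6
time: 20.77
tool_pos: [0.6605, -0.0323, 0.0313]
tool_rot: [0.002, 0.684, 0.73, 0.001]
contact_force: [-0.5, -0.1, 1.6]
gripper_width: 0.691
grasp_force: 65.9
```

```bash
python3 -m handwheel '[[[0,0,0,0,0,0],[0,0,0,0,0,0],[0,0,0,0,0,0],[0,0,0,0,0,0],[0,0,0.02,0,0,0],[0,0,0.03,0,0,0],[0,0,0.04,0,0,0],[-0.0186,0.025,0.04,0,0,0],[-0.0186,0.025,0,0,0,0],[-0.0186,0.025,0,0,0,0],[-0.0186,0.025,0,0,0,0],[-0.0186,0.025,0,0,0,0],[-0.0186,0.025,0,0,0,0],[-0.0186,0.025,0,0,0,0],[-0.0186,0.025,0,0,0,0],[-0.0186,0.025,0,0,0,0],[-0.0186,0.025,0,0,0,0],[-0.0186,0.025,0,0,0,0],[-0.0186,0.025,0,0,0,0],[-0.0186,0.025,0,0,0,0]]]' 1; python3 look.py; python3 -c "
from h import *
im,D=grab_frame('side');cv2.imwrite('pics/p2.png',cv2.resize(im[110:270,180:380],None,fx=4,fy=3.7))"
```

```text
time: 22.43
tool_pos: [0.4193, 0.2893, 0.1521]
tool_rot: [0.0, 0.684, 0.73, 0.0]
contact_force: [1.1, -0.4, -0.0]
gripper_width: 0.999
grasp_force: 0.0
top 84 [0.4381 0.2647] 0.0301 sat 17
top 53 [0.3221 0.3371] 0.0223 sat 152
side 233 [0.4367 0.2683] 0.0325 sat 16
side 273 [0.4261 0.3779] 0.0318 sat 16
side 263 [0.3217 0.3224] 0.0321 sat 163
[0.4181 0.2909 0.152 ]
```

View pics/p2.png

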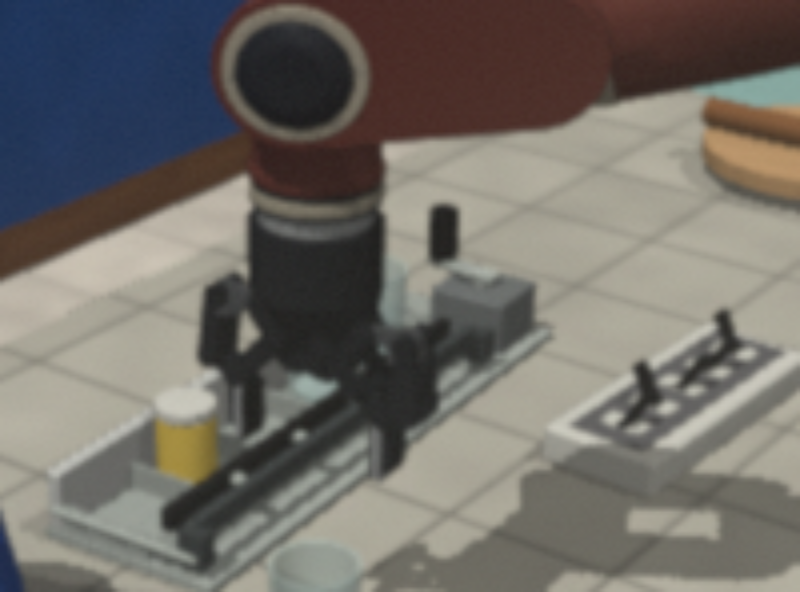

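Glass 5 stands in the rack. I overshot B by one row, so I'll correct for it on the descent.

```bash
python3 -m handwheel '[[[0.0095,-0.012,0,0,0,0],[0.0085,-0.0115,0,0,0,0],[0,0,0,0,0,0],[0,0,-0.023,0,0,0],[0,0,-0.03,0,0,0],[0,0,-0.03,0,0,0],[0,0,-0.025,0,0,0],[0,0,-0.015,0,0,0],[0,0,-0.01,0,0,0],[0,0,0,0,0,0],[0,0,0,0,0,0]]]' 1 && python3 -m handwheel '[[[0,0,0,0,0,0],[0,0,0,0,0,0],[0,0,0,0,0,0],[0,0,0,0,0,0],[0,0,0,0,0,0],[0,0,0,0,0,0]]]' 0
```

```text
time: 23.5
tool_pos: [0.4387, 0.2646, 0.0192]
tool_rot: [-0.0, 0.684, 0.729, -0.0]
contact_force: [0.6, -0.3, 0.2]
gripper_width: 0.998
grasp_force: 0.0
time: 24.0
tool_pos: [0.4395, 0.2653, 0.0211]
tool_rot: [0.0, 0.684, 0.73, 0.001]
contact_force: [-2.6, 0.2, 5.5]
gripper_width: 0.67
grasp_force: 63.5
```

```bash
python3 -m handwheel '[[[0,0,0.03,0,0,0],[0,0,0.03,0,0,0],[0,0,0.04,0,0,0],[0,0,0.04,0,0,0],[0.0196,-0.0203,0.02,0,0,0],[0.0196,-0.0203,0,0,0,0],[0.0196,-0.0203,0,0,0,0],[0.0196,-0.0203,0,0,0,0],[0.0196,-0.0203,0,0,0,0],[0.0196,-0.0203,0,0,0,0],[0.0196,-0.0203,0,0,0,0],[0.0196,-0.0203,0,0,0,0],[0.0196,-0.0203,0,0,0,0],[0.0196,-0.0203,0,0,0,0],[0.0196,-0.0203,0,0,0,0],[0,0,0,0,0,0],[0,0,0,0,0,0],[0,0,0,0,0,0]]]' 0 && python3 -m handwheel '[[[0,0,-0.03,0,0,0],[0,0,-0.03,0,0,0],[0,0,-0.03,0,0,0],[0,0,-0.025,0,0,0],[0,0,-0.015,0,0,0],[0,0,-0.01,0,0,0],[0,0,-0.0095,0,0,0],[0,0,0,0,0,0],[0,0,0,0,0,0],[0,0,0,0,0,0]]]' 0
```

```text
time: 25.5
tool_pos: [0.6536, 0.0418, 0.1787]
tool_rot: [-0.0, 0.684, 0.73, -0.0]
contact_force: [0.8, 0.6, -1.9]
gripper_width: 0.669
grasp_force: 65.6
time: 26.33
tool_pos: [0.6552, 0.0417, 0.0311]
tool_rot: [0.001, 0.684, 0.73, 0.001]
contact_force: [-0.4, 0.4, -2.2]
gripper_width: 0.671
grasp_force: 64.1
```

```bash
python3 -m handwheel '[[[0,0,0,0,0,0],[0,0,0,0,0,0],[0,0,0,0,0,0],[0,0,0,0,0,0],[0,0,0.02,0,0,0],[0,0,0.03,0,0,0],[0,0,0.04,0,0,0],[-0.019,0.028,0.04,0,0,0],[-0.019,0.028,0,0,0,0],[-0.019,0.028,0,0,0,0],[-0.019,0.028,0,0,0,0],[-0.019,0.028,0,0,0,0],[-0.019,0.028,0,0,0,0],[-0.019,0.028,0,0,0,0],[-0.019,0.028,0,0,0,0],[-0.019,0.028,0,0,0,0],[-0.019,0.028,0,0,0,0],[-0.019,0.028,0,0,0,0],[-0.019,0.028,0,0,0,0],[0,0,0,0,0,0]]]' 1; python3 look.py
```

```text
time: 28.0
tool_pos: [0.4268, 0.3757, 0.1516]
tool_rot: [-0.001, 0.682, 0.731, 0.0]
contact_force: [0.1, 0.4, 0.8]
gripper_width: 1.001
grasp_force: 0.0
top 78 [0.4267 0.3775] 0.0297 sat 16
top 88 [0.3224 0.3205] 0.0298 sat 166
side 268 [0.4257 0.3776] 0.032 sat 16
side 272 [0.3218 0.3214] 0.0325 sat 166
[0.4293 0.3724 0.1515]
```

```bash
python3 -m handwheel '[[[0,0.001,0,0,0,0],[0,0,0,0,0,0],[0,0,-0.023,0,0,0],[0,0,-0.03,0,0,0],[0,0,-0.03,0,0,0],[0,0,-0.025,0,0,0],[0,0,-0.015,0,0,0],[0,0,-0.01,0,0,0],[0,0,0,0,0,0],[0,0,0,0,0,0]]]' 1 && python3 -m handwheel '[[[0,0,0,0,0,0],[0,0,0,0,0,0],[0,0,0,0,0,0],[0,0,0,0,0,0],[0,0,0,0,0,0],[0,0,0,0,0,0]]]' 0
```

```text
time: 28.93
tool_pos: [0.4305, 0.3723, 0.0185]
tool_rot: [0.0, 0.684, 0.729, -0.0]
contact_force: [-0.1, 0.3, -0.2]
gripper_width: 1.002
grasp_force: 0.0
time: 29.43
tool_pos: [0.4307, 0.3736, 0.0208]
tool_rot: [0.0, 0.684, 0.73, 0.001]
contact_force: [-1.9, -1.6, 5.4]
gripper_width: 0.689
grasp_force: 63.3
```

```bash
python3 -m handwheel '[[[0,0,0.03,0,0,0],[0,0,0.03,0,0,0],[0,0,0.04,0,0,0],[0,0,0.04,0,0,0],[0.0214,-0.0182,0.02,0,0,0],[0.0214,-0.0182,0,0,0,0],[0.0214,-0.0182,0,0,0,0],[0.0214,-0.0182,0,0,0,0],[0.0214,-0.0182,0,0,0,0],[0.0214,-0.0182,0,0,0,0],[0.0214,-0.0182,0,0,0,0],[0.0214,-0.0182,0,0,0,0],[0.0214,-0.0182,0,0,0,0],[0.0214,-0.0182,0,0,0,0],[0,0,0,0,0,0],[0,0,0,0,0,0],[0,0,0,0,0,0]]]' 0 && python3 -m handwheel '[[[0,0,-0.03,0,0,0],[0,0,-0.03,0,0,0],[0,0,-0.03,0,0,0],[0,0,-0.025,0,0,0],[0,0,-0.015,0,0,0],[0,0,-0.01,0,0,0],[0,0,-0.0095,0,0,0],[0,0,0,0,0,0],[0,0,0,0,0,0],[0,0,0,0,0,0]]]' 0
```

```text
time: 30.85
tool_pos: [0.6436, 0.191, 0.1786]
tool_rot: [-0.0, 0.684, 0.73, 0.0]
contact_force: [-0.2, 0.6, -2.2]
gripper_width: 0.69
grasp_force: 65.3
time: 31.68
tool_pos: [0.6453, 0.1913, 0.0308]
tool_rot: [0.001, 0.684, 0.73, 0.002]
contact_force: [-0.4, 0.3, 0.4]
gripper_width: 0.693
grasp_force: 65.4
```

```bash
python3 -m handwheel '[[[0,0,0,0,0,0],[0,0,0,0,0,0],[0,0,0,0,0,0],[0,0,0,0,0,0],[0,0,0.02,0,0,0],[0,0,0.03,0,0,0],[0,0,0.04,0,0,0],[-0.02,-0.025,0.04,0,0,0],[-0.02,-0.025,0,0,0,0],[-0.02,-0.025,0,0,0,0],[-0.02,-0.025,0,0,0,0],[-0.02,-0.03,0,0,0,0],[-0.02,-0.035,0,0,0,0],[-0.02,-0.035,0,0,0,0],[-0.02,-0.035,0,0,0,0],[-0.02,-0.035,0,0,0,0],[-0.02,-0.035,0,0,0,0],[-0.02,-0.035,0,0,0,0],[0,0,0,0,0,0],[0,0,0,0,0,0]]]' 1;  python3 - <<'E'
from h import *
im,D=grab_frame("top");cv2.imwrite("pics/r1.png",cv2.resize(im[125:275,200:430],None,fx=3.4,fy=3.4,interpolation=cv2.INTER_CUBIC))
W=cloud("top",D);m=(W[...,2]>.095)&(W[...,2]<.135)&(W[...,0]>.56)&(W[...,0]<.75)&(W[...,1]>-.27)&(W[...,1]<.26)
n,l,st,_=cv2.connectedComponentsWithStats(m.astype(np.uint8));R=np.array([[.9978,.0663],[-.0663,.9978]])
for k in range(1,n):
    if st[k,4]>25:
        e=cv2.minEnclosingCircle(W[l==k][:,:2].astype(np.float32));print(st[k,4],np.round(e[0],4),round(e[1],4),"rack",(R@(np.array(e[0])-[.6277,.0412])).round(4),W[l==k][:,2].mean())
print(state()["tool_pos"])
E
```

```text
time: 33.35
tool_pos: [0.4269, -0.1463, 0.1516]
tool_rot: [0.0, 0.686, 0.728, 0.0]
contact_force: [0.6, 0.5, -0.9]
gripper_width: 1.0
grasp_force: 0.0
166 [ 0.6669 -0.1068] 0.0302 rack [ 0.0293 -0.1503] 0.10766055111356741
163 [ 0.6594 -0.032 ] 0.0303 rack [ 0.0268 -0.0751] 0.10800528798372076
159 [0.6531 0.0427] 0.0304 rack [ 0.0254 -0.0002] 0.10824441495031059
109 [ 0.6756 -0.2229] 0.0135 rack [ 0.0303 -0.2667] 0.12046194312059708
159 [0.641  0.1961] 0.03 rack [0.0235 0.1537] 0.10845267978046837
[ 0.42743365 -0.14516813  0.15152453]
```

View pics/r1.png

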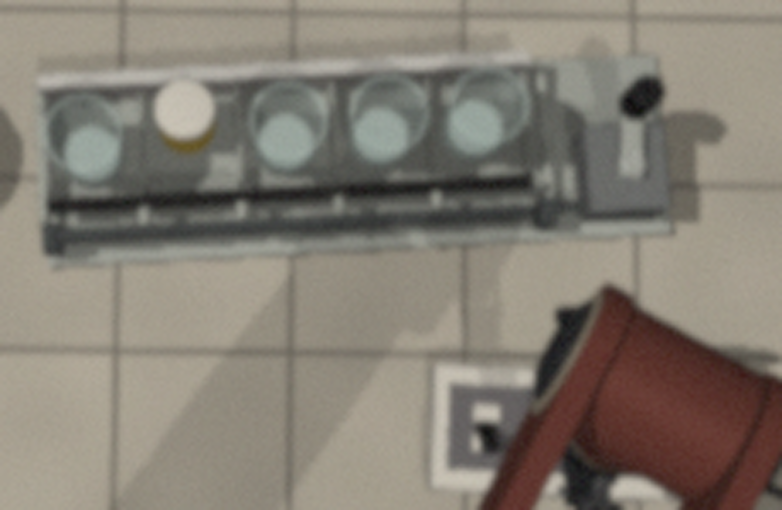

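All four glasses stand in berths 1, 3, 4 and 5, at rack y ≈ 0.154, 0, −0.075 and −0.150, with the jar untouched in berth 2. Next is the knob at (0.676, −0.223).

```bash
python3 -m handwheel '[[[0.0248,-0.0077,0,0,0,0],[0.0248,-0.0077,0,0,0,0],[0.0248,-0.0077,0,0,0,0],[0.0248,-0.0077,0,0,0,0],[0.0248,-0.0077,0,0,0,0],[0.0248,-0.0077,0,0,0,0],[0.0248,-0.0077,0,0,0,0],[0.0248,-0.0077,0,0,0,0],[0.0248,-0.0077,0,0,0,0],[0.0248,-0.0077,0,0,0,0],[0,0,0,0,0,0],[0,0,-0.02,0,0,0],[0,0,-0.03,0,0,0],[0,0,-0.025,0,0,0],[0,0,-0.02,0,0,0],[0,0,-0.01,0,0,0],[0,0,0,0,0,0],[0,0,0,0,0,0]]]' 1 && python3 -m handwheel '[[[0,0,0,0,0,0],[0,0,0,0,0,0],[0,0,0,0,0,0],[0,0,0,0,0,0],[0,0,0,0,0,0],[0,0,0,0,0,0],[0,0,0,0,0,0]]]' 0
python3 - <<'E'
from h import *
c=np.array([.6301,-.2212]);p=np.array(state()["tool_pos"][:2]);d=p-c
a0=np.arctan2(d[1],d[0]);print(p,np.linalg.norm(d),np.degrees(a0))
P=c+.045*np.stack([np.cos(a0-np.radians(20)*np.arange(19)),np.sin(a0-np.radians(20)*np.arange(19))],1)
for r in np.diff(P,axis=0): print(f"[{r[0]:.4f},{r[1]:.4f},0,0,0,0]",end=",")
E
```

```text
time: 34.9
tool_pos: [0.6758, -0.2205, 0.0463]
tool_rot: [-0.0, 0.683, 0.73, -0.0]
contact_force: [0.5, 1.2, 0.6]
gripper_width: 0.999
grasp_force: 0.0
time: 35.48
tool_pos: [0.6759, -0.2219, 0.0475]
tool_rot: [0.0, 0.684, 0.73, 0.0]
contact_force: [-1.8, 0.9, 4.7]
gripper_width: 0.29
grasp_force: 58.7
[ 0.67592817 -0.22189614] 0.04583346100926129 -0.870273266156529
[-0.0029,-0.0153,0,0,0,0],[-0.0080,-0.0134,0,0,0,0],[-0.0121,-0.0099,0,0,0,0],[-0.0148,-0.0051,0,0,0,0],[-0.0156,0.0002,0,0,0,0],[-0.0146,0.0056,0,0,0,0],[-0.0118,0.0102,0,0,0,0],[-0.0076,0.0137,0,0,0,0],[-0.0025,0.0154,0,0,0,0],[0.0029,0.0153,0,0,0,0],[0.0080,0.0134,0,0,0,0],[0.0121,0.0099,0,0,0,0],[0.0148,0.0051,0,0,0,0],[0.0156,-0.0002,0,0,0,0],[0.0146,-0.0056,0,0,0,0],[0.0118,-0.0102,0,0,0,0],[0.0076,-0.0137,0,0,0,0],[0.0025,-0.0154,0,0,0,0],
```

```bash
python3 -m handwheel '[[[-0.0029,-0.0153,0,0,0,0],[-0.0080,-0.0134,0,0,0,0],[-0.0121,-0.0099,0,0,0,0],[-0.0148,-0.0051,0,0,0,0],[-0.0156,0.0002,0,0,0,0],[-0.0146,0.0056,0,0,0,0],[-0.0118,0.0102,0,0,0,0],[-0.0076,0.0137,0,0,0,0],[-0.0025,0.0154,0,0,0,0],[0.0029,0.0153,0,0,0,0],[0.0080,0.0134,0,0,0,0],[0.0121,0.0099,0,0,0,0],[0.0148,0.0051,0,0,0,0],[0.0156,-0.0002,0,0,0,0],[0.0146,-0.0056,0,0,0,0],[0.0118,-0.0102,0,0,0,0],[0.0076,-0.0137,0,0,0,0],[0.0025,-0.0154,0,0,0,0]]]' 0 && python3 -m handwheel '[[[-0.0029,-0.0153,0,0,0,0],[-0.0080,-0.0134,0,0,0,0],[-0.0121,-0.0099,0,0,0,0],[-0.0148,-0.0051,0,0,0,0],[-0.0156,0.0002,0,0,0,0],[-0.0146,0.0056,0,0,0,0],[-0.0118,0.0102,0,0,0,0],[-0.0076,0.0137,0,0,0,0],[-0.0025,0.0154,0,0,0,0],[0.0029,0.0153,0,0,0,0],[0.0080,0.0134,0,0,0,0],[0.0121,0.0099,0,0,0,0],[0.0148,0.0051,0,0,0,0],[0.0156,-0.0002,0,0,0,0],[0.0146,-0.0056,0,0,0,0],[0.0118,-0.0102,0,0,0,0],[0.0076,-0.0137,0,0,0,0],[0.0012,-0.007,0,0,0,0],[0,0,0,0,0,0],[0,0,0,0,0,0]]]' 0
```

```text
time: 36.98
tool_pos: [0.676, -0.221, 0.0472]
tool_rot: [-0.001, 0.683, 0.73, -0.001]
contact_force: [-8.9, 2.4, 10.8]
gripper_width: 0.288
grasp_force: 60.4
time: 38.65
tool_pos: [0.6756, -0.2134, 0.0474]
tool_rot: [0.001, 0.684, 0.73, 0.0]
contact_force: [-0.1, -0.6, 5.8]
gripper_width: 0.29
grasp_force: 60.3
```

```bash
python3 -m handwheel '[[[0,0,0,0,0,0],[0,0,0,0,0,0],[0,0,0,0,0,0],[0,0,0,0,0,0],[0,0,0.03,0,0,0],[0,0,0.03,0,0,0],[0,0,0.03,0,0,0],[0,0,0.03,0,0,0]]]' 1 && python3 -m handwheel '[[[-0.0202,0.0058,0,0,0,0],[-0.0202,0.0058,0,0,0,0],[-0.0202,0.0058,0,0,0,0],[-0.0202,0.0058,0,0,0,0],[-0.0202,0.0058,0,0,0,0],[-0.0202,0.0058,0,0,0,0],[-0.0202,0.0058,0,0,0,0],[-0.0202,0.0058,0,0,0,0],[-0.0202,0.0058,0,0,0,0],[-0.0202,0.0058,0,0,0,0],[0,0,0,0,0,0],[0,0,0,0,0,0],[0,0,-0.03,0,0,0],[0,0,-0.03,0,0,0],[0,0,0,0,0,0]]]' 0; python3 -c "
from h import *
print(state()['tool_pos'])
im,D=grab_frame('side');W=cloud('side',D);q=(abs(W[...,0]-.474)<.06)&(abs(W[...,1]+.155)<.06)&(W[...,2]>.09)&(W[...,2]<.2);P=W[q]
for a in np.arange(.1,.2,.01):
  s=P[(P[:,2]>=a)&(P[:,2]<a+.01)]
  if len(s):print(a.round(2),len(s),np.percentile(s[:,0],[3,97]).round(4),s.mean(0).round(4))
im,D=grab_frame('top');W=cloud('top',D);Z=W[...,2];m=(Z>.028)&(Z<.042)&(W[...,0]>.35)&(W[...,0]<.5)&(W[...,1]<-.06)&(W[...,1]>-.34)
print(cv2.minAreaRect(W[m][:,:2].astype(np.float32)))
"
```

```text
time: 39.32
tool_pos: [0.6738, -0.2127, 0.1668]
tool_rot: [-0.001, 0.684, 0.73, -0.0]
contact_force: [1.3, -0.2, 0.7]
gripper_width: 1.001
grasp_force: 0.0
time: 40.57
tool_pos: [0.469, -0.1534, 0.1002]
tool_rot: [-0.005, 0.684, 0.73, -0.001]
contact_force: [-2.0, 1.2, -0.6]
gripper_width: -0.001
grasp_force: 0.0
[ 0.46899727 -0.1533941   0.10016316]
0.14 14 [0.4597 0.4758] [ 0.4677 -0.1449  0.1456]
0.15 32 [0.4564 0.4842] [ 0.4676 -0.1467  0.1551]
0.16 32 [0.4553 0.4795] [ 0.4654 -0.148   0.165 ]
0.17 26 [0.4547 0.4808] [ 0.4669 -0.1455  0.1748]
0.18 46 [0.4419 0.4969] [ 0.4692 -0.1446  0.1861]
0.19 83 [0.4363 0.5079] [ 0.4721 -0.1464  0.1947]
((0.4257705509662628, -0.1969192922115326), (0.2496226280927658, 0.09939823299646378), 87.83917999267578)
```

```bash
python3 -m handwheel '[[[0,0,0,0,0,0],[0,0,-0.03,0,0,0],[0,0,-0.03,0,0,0],[0,0,-0.016,0,0,0],[0,0,-0.01,0,0,0],[0,0,0,0,0,0],[0,0,0,0,0,0]]]' 0 && python3 -m handwheel '[[[-0.01,0,0,0,0,0],[-0.01,0,0,0,0,0],[-0.01,0,0,0,0,0],[-0.008,0,0,0,0,0],[0,0,0,0,0,0],[0,0,0,0,0,0]]]' 0 && python3 -m handwheel '[[[0.02,0,0,0,0,0],[0.02,0,0.02,0,0,0],[0,0,0.03,0,0,0],[0,0,0.03,0,0,0],[-0.04,0.01,0,0,0,0],[-0.04,0.01,0,0,0,0],[-0.009,0.022,0,0,0,0],[0,0,0,0,0,0],[0,0,0,0,0,0]]]' 0
```

```text
time: 41.25
tool_pos: [0.4736, -0.1558, 0.0219]
tool_rot: [0.001, 0.684, 0.73, 0.0]
contact_force: [0.4, -0.4, 0.1]
gripper_width: 0.001
grasp_force: 0.0
time: 41.75
tool_pos: [0.439, -0.156, 0.0275]
tool_rot: [0.005, 0.684, 0.729, 0.003]
contact_force: [0.3, 8.4, 21.3]
gripper_width: -0.002
grasp_force: 10.7
time: 42.5
tool_pos: [0.3851, -0.1132, 0.1014]
tool_rot: [0.002, 0.684, 0.73, 0.0]
contact_force: [0.6, 0.1, -0.3]
gripper_width: 0.003
grasp_force: 0.0
```

```bash
python3 - <<'E'
from h import *
im,D=grab_frame("side");a=cv2.resize(im[180:250,310:390],None,fx=7,fy=7,interpolation=cv2.INTER_CUBIC)
cv2.imwrite("pics/s1.png",a)
for k in range(1,6):
    y=(3-k)*.042;O=np.array([.4256+.039*y,-.1969+.999*y])
    print(k,"off",((proj("side",(O[0]-.017,O[1],.07))-[310,180])*7).round(),"on",((proj("side",(O[0]+.017,O[1],.07))-[310,180])*7).round())
E
```

```text
1 off [222. 255.] on [154. 231.]
2 off [272. 219.] on [205. 196.]
3 off [321. 184.] on [254. 163.]
4 off [367. 151.] on [301. 130.]
5 off [412. 119.] on [347.  99.]
```

View pics/s1.png

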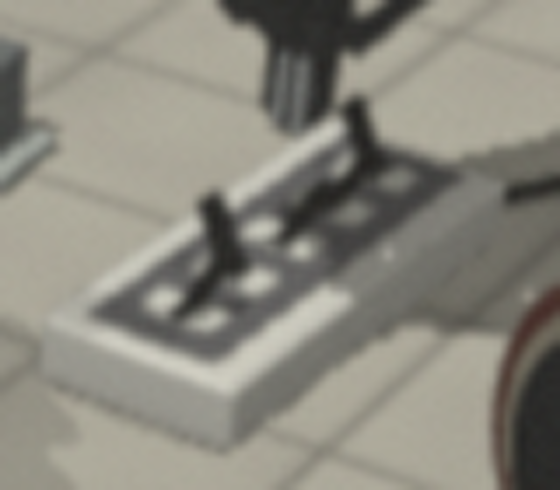

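Toggle 2 is still on, with its tip at (210,198) in the crop: the fingertip rode onto the lever's end. I'll go about 13 mm lower so the side of the finger does the pushing, and start with toggle 1.

```bash
python3 -m handwheel '[[[-0.002,0,-0.03,0,0,0],[0,0,-0.03,0,0,0],[0,0,-0.02,0,0,0],[0,0,-0.013,0,0,0],[0,0,0,0,0,0],[0,0,0,0,0,0]]]' 0 && python3 -m handwheel '[[[0.008,0,0,0,0,0],[0.008,0,0,0,0,0],[0.008,0,0,0,0,0],[0.008,0,0,0,0,0],[0,0,0,0,0,0],[0,0,0,0,0,0]]]' 0 && python3 -m handwheel '[[[-0.02,0,0,0,0,0],[-0.014,0,0,0,0,0],[0,0,0.03,0,0,0],[0,0,0.03,0,0,0],[0,-0.02,0.02,0,0,0],[0,-0.022,0.0,0,0,0],[0,-0.022,0,0,0,0],[-0.003,-0.02,0,0,0,0],[0,0,0,0,0,0],[0,0,0,0,0,0]]]' 0
```

```text
time: 43.05
tool_pos: [0.3834, -0.1136, 0.0073]
tool_rot: [-0.001, 0.684, 0.729, -0.0]
contact_force: [-0.0, 0.7, 0.7]
gripper_width: 0.003
grasp_force: 0.0
time: 43.55
tool_pos: [0.4161, -0.1132, 0.0077]
tool_rot: [0.0, 0.684, 0.73, 0.0]
contact_force: [-0.1, -0.2, 0.1]
gripper_width: -0.001
grasp_force: 0.0
time: 44.38
tool_pos: [0.3779, -0.1974, 0.0872]
tool_rot: [-0.0, 0.685, 0.729, 0.0]
contact_force: [-0.7, 0.3, 0.4]
gripper_width: 0.001
grasp_force: 0.0
```

```bash
python3 - <<'E'
from h import *
im,D=grab_frame("side");W=cloud("side",D)
print(state()["tool_pos"])
g=im.mean(2)
for k in range(1,6):
    y=(3-k)*.042;O=np.array([.4256+.039*y,-.1969+.999*y]);r=[]
    for s in(-1,1):
        v=[]
        for f in(.4,.6,.8,.95):
            q=proj("side",(O[0]+s*.017*f,O[1],.034+.036*f));v.append(int(g[int(round(q[1])),int(round(q[0]))]))
        r.append(v)
    print(k,"off-line",r[0],"on-line",r[1])
E
```

```text
[ 0.377955   -0.19679074  0.08701916]
1 off-line [75, 110, 89, 68] on-line [40, 42, 40, 45]
2 off-line [76, 105, 162, 155] on-line [42, 43, 43, 53]
3 off-line [43, 43, 39, 39] on-line [115, 98, 176, 178]
4 off-line [46, 43, 46, 43] on-line [88, 103, 173, 178]
5 off-line [59, 152, 169, 168] on-line [45, 40, 40, 40]
```

```bash
python3 -m handwheel '[[[0,0,-0.03,0,0,0],[0,0,-0.03,0,0,0],[0,0,-0.0195,0,0,0],[0,0,0,0,0,0],[0,0,0,0,0,0],[0.01,0,0,0,0,0],[0.008,0,0,0,0,0],[0.008,0,0,0,0,0],[0.008,0,0,0,0,0],[0,0,0,0,0,0],[0,0,0,0,0,0]]]' 0 && python3 -m handwheel '[[[-0.02,0,0,0,0,0],[-0.014,0,0,0,0,0],[0,0,0.03,0,0,0],[0,0,0.03,0,0,0],[0,0,0.02,0,0,0],[0,-0.022,0.0,0,0,0],[-0.002,-0.02,0,0,0,0],[0,0,0,0,0,0],[0,0,0,0,0,0]]]' 0 && python3 -m handwheel '[[[0,0,-0.03,0,0,0],[0,0,-0.03,0,0,0],[0,0,-0.02,0,0,0],[0,0,0,0,0,0],[0,0,0,0,0,0],[0.01,0,0,0,0,0],[0.008,0,0,0,0,0],[0.008,0,0,0,0,0],[0.008,0,0,0,0,0],[0,0,0,0,0,0],[0,0,0,0,0,0]]]' 0 && python3 -m handwheel '[[[-0.02,0,0,0,0,0],[-0.014,0,0,0,0,0],[0,0,0.03,0,0,0],[0,0,0.03,0,0,0],[0.01,0.01,0.03,0,0,0],[0.03,0.03,0.0,0,0,0],[0.03,0.03,0,0,0,0],[0.027,0.014,0,0,0,0],[0,0,0,0,0,0],[0,0,0,0,0,0]]]' 0
```

```text
time: 45.35
tool_pos: [0.413, -0.1973, 0.0084]
tool_rot: [0.0, 0.684, 0.73, -0.0]
contact_force: [-0.0, -0.6, -0.6]
gripper_width: 0.004
grasp_force: 0.0
time: 46.1
tool_pos: [0.3759, -0.2395, 0.0878]
tool_rot: [-0.0, 0.685, 0.729, 0.0]
contact_force: [-0.0, 1.0, -0.2]
gripper_width: -0.001
grasp_force: 0.0
time: 47.02
tool_pos: [0.4112, -0.2394, 0.0084]
tool_rot: [0.0, 0.684, 0.73, -0.0]
contact_force: [-0.2, -0.2, 0.1]
gripper_width: -0.002
grasp_force: 0.0
time: 47.85
tool_pos: [0.4726, -0.1555, 0.0977]
tool_rot: [-0.0, 0.683, 0.73, -0.0]
contact_force: [0.2, -0.4, 0.8]
gripper_width: -0.002
grasp_force: 0.0
```

```bash
python3 -m handwheel '[[[0,0,-0.03,0,0,0],[0,0,-0.03,0,0,0],[0,0,-0.02,0,0,0],[0,0,-0.01,0,0,0],[0,0,0,0,0,0],[0,0,0,0,0,0],[-0.009,0,0,0,0,0],[-0.008,0,0,0,0,0],[-0.008,0,0,0,0,0],[-0.008,0,0,0,0,0],[0,0,0,0,0,0],[0,0,0,0,0,0]]]' 0 && python3 -m handwheel '[[[0.02,0,0,0,0,0],[0.013,0,0,0,0,0],[0,0,0.03,0,0,0],[0,0,0.04,0,0,0],[0,0,0.04,0,0,0],[0,0,0.04,0,0,0],[0,-0.04,0.04,0,0,0],[-0.03,-0.04,0,0,0,0],[-0.03,-0.04,0,0,0,0],[-0.03,-0.04,0,0,0,0],[-0.03,-0.04,0,0,0,0],[-0.03,-0.04,0,0,0,0],[-0.03,-0.04,0,0,0,0],[0,0,0,0,0,0],[0,0,0,0,0,0],[0,0,0,0,0,0]]]' 0; python3 - <<'E'
from h import *
im,D=grab_frame("side");g=im.mean(2)
cv2.imwrite("pics/f1.png",cv2.resize(im[110:270,180:400],None,fx=3.6,fy=3.6,interpolation=cv2.INTER_CUBIC))
for k in range(1,6):
    y=(3-k)*.042;O=np.array([.4256+.039*y,-.1969+.999*y]);r=[]
    for s in(-1,1):
        r.append([int(g[tuple(np.round(proj("side",(O[0]+s*.017*f,O[1],.034+.036*f))).astype(int)[::-1])]) for f in(.4,.6,.8,.95)])
    print(k,"off-line",r[0],"on-line",r[1])
im,D=grab_frame("top")
W=cloud("top",D);m=(W[...,2]>.095)&(W[...,2]<.135)&(W[...,0]>.56)&(W[...,0]<.75)&(W[...,1]>-.27)&(W[...,1]<.26)
n,l,st,_=cv2.connectedComponentsWithStats(m.astype(np.uint8));R=np.array([[.9978,.0663],[-.0663,.9978]])
for k in range(1,n):
    if st[k,4]>25:
        e=cv2.minEnclosingCircle(W[l==k][:,:2].astype(np.float32));print(st[k,4],np.round(e[0],4),round(e[1],4),"rack",(R@(np.array(e[0])-[.6277,.0412])).round(4),W[l==k][:,2].mean())
E
```

```text
time: 48.85
tool_pos: [0.4389, -0.1563, 0.0082]
tool_rot: [0.0, 0.684, 0.729, 0.0]
contact_force: [0.4, -0.7, -0.7]
gripper_width: 0.002
grasp_force: 0.0
time: 50.18
tool_pos: [0.3224, -0.3856, 0.1872]
tool_rot: [-0.0, 0.684, 0.729, 0.0]
contact_force: [-0.9, 0.1, -1.0]
gripper_width: 0.003
grasp_force: 0.0
1 off-line [64, 95, 138, 152] on-line [41, 40, 39, 42]
2 off-line [39, 46, 43, 38] on-line [94, 85, 162, 152]
3 off-line [84, 106, 56, 36] on-line [37, 39, 37, 52]
4 off-line [86, 125, 84, 37] on-line [38, 41, 36, 56]
5 off-line [88, 163, 161, 161] on-line [38, 36, 36, 37]
164 [ 0.6743 -0.0303] 0.03 rack [ 0.0417 -0.0745] 0.10795561076058495
174 [ 0.6794 -0.1058] 0.0299 rack [ 0.0418 -0.1501] 0.10760038302465906
160 [0.6685 0.0448] 0.0304 rack [0.0409 0.0009] 0.10831759777187067
169 [0.6581 0.198 ] 0.0305 rack [0.0407 0.1544] 0.1081337444515261
110 [ 0.6756 -0.215 ] 0.0137 rack [ 0.0308 -0.2589] 0.11996190495713813
```

View pics/f1.png

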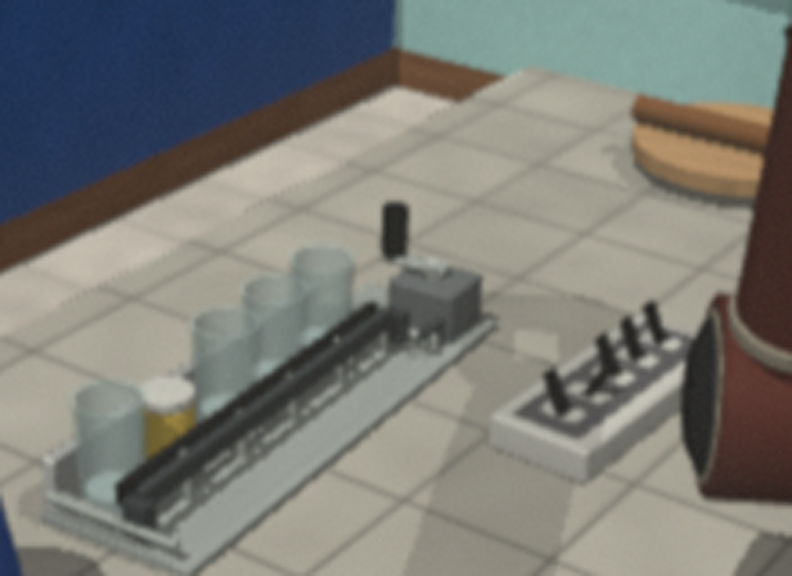

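All four glasses sit at rack x ≈ 41 mm in berths 1, 3, 4 and 5, with the jar at (168,410) in berth 2. The bar is home, and the toggles read on, off, on, on, on. Handing in.

```bash
python3 -c "
from plant import job_done
print(job_done())"
```

```text
the job is handed in; nothing more can be done
None
```

I've handed the job in with glasses in berths 1, 3, 4 and 5, the jar still in berth 2, the bar home and the toggles set on-off-on-on-on; the last camera check showed all of that, but the hand-in returned no verdict.

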